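# Photograph the care cards with the copy camera

## Task

Slide every care card flat along the counter onto the black photo mat, wholly on it, square to it with long sides front to back, and not overlapping. Press the round lamp key, then the bar-shaped focus key (one at a time, fully down, each let up again), then the shutter: halfway, pause there for about a second, then fully down, with all cards still in place on the mat. Then slide every card on to the cork pad, laid out the same way, and last press the square off key fully down and let it up, without lifting a card, pressing the off key early or disturbing the other things on the counter.

Things in the scene. Friction and masses are not known exactly. Their poses are not given: they have to be found in the camera images.
- card_a: stiff white care card (3 or 4 present, all alike), 80 mm long (its x), 48 wide (its y), 3 thick, 30 g, flat on the counter; slides under a fingertip pressed on it with 5 to 15 N and turns with it in a long drag, not when twisted on the spot (for that, press near one end and swing that end); too thin to pick up; origin at the centre of the underside, z up; either end may face the robot
- card_b: stiff white care card (3 or 4 present, all alike), 80 mm long (its x), 48 wide (its y), 3 thick, 30 g, flat on the counter; slides under a fingertip pressed on it with 5 to 15 N and turns with it in a long drag, not when twisted on the spot (for that, press near one end and swing that end); too thin to pick up; origin at the centre of the underside, z up; either end may face the robot
- card_c: stiff white care card (3 or 4 present, all alike), 80 mm long (its x), 48 wide (its y), 3 thick, 30 g, flat on the counter; slides under a fingertip pressed on it with 5 to 15 N and turns with it in a long drag, not when twisted on the spot (for that, press near one end and swing that end); too thin to pick up; origin at the centre of the underside, z up; either end may face the robot
- card_d: stiff white care card (3 or 4 present, all alike), 80 mm long (its x), 48 wide (its y), 3 thick, 30 g, flat on the counter; slides under a fingertip pressed on it with 5 to 15 N and turns with it in a long drag, not when twisted on the spot (for that, press near one end and swing that end); too thin to pick up; origin at the centre of the underside, z up; either end may face the robot
- photo_mat: black photo mat with white corner marks, 140 mm front to back (its x, away from the robot) by 280 mm across (its y, to the robot's left), level with the counter, so cards slide over its edge freely; room for four cards side by side, long sides along its x; origin at its centre on the counter surface
- cork_pad: brown cork pad at the left, same size, axes and flush fitting as the photo mat (140 mm along its x, 280 mm along its y); room for four cards side by side, long sides along its x; origin at its centre on the counter surface
- console: white console of the copy camera behind the photo mat: 100 mm deep (x), 340 mm wide (y), 34 mm high, origin at the centre of its underside on the counter, fixed; behind it, 135 mm along its x, stands a post with the camera head, 245 mm tall. In a row on it, 15 mm towards the robot from its centre line: bar key at y = -110 mm, square key at -45, round key at +20, shutter at +120
- bar_key_top (a point): bar-shaped black key (16 x 40 mm), the focus key, at the right end of the row; centre of its top at rest, 46 mm above the counter, 12 mm above the console; moves with the key
- square_key_top (a point): small square black key (20 x 20 mm), the off key; centre of its top at rest, 46 mm above the counter, 12 mm above the console; moves with the key
- round_key_top (a point): round black key (22 mm across), the lamp key; centre of its top at rest, 46 mm above the counter, 12 mm above the console; moves with the key
- shutter_top (a point): steel shutter button, 32 mm across, at the left end of the row; centre of its top, 58 mm above the counter at rest, 24 mm above the console; moves with the button. Two stages: the first 4 mm go down lightly (up to 2.4 N) to the halfway stop; beyond 7 N the second stage gives and goes 4 mm farther to the bottom, reached at 10 N
- round_key (a joint): travel of the round (lamp) key: 0 up, 0.005 m fully down; a spring pushes back with 1.5 N at the top and 5 N at the bottom
- bar_key (a joint): travel of the bar-shaped (focus) key: 0 up, 0.005 m fully down; a spring pushes back with 1.5 N at the top and 5 N at the bottom
- square_key (a joint): travel of the square (off) key: 0 up, 0.005 m fully down; a spring pushes back with 1.5 N at the top and 5 N at the bottom
- shutter_half (a joint): first-stage travel of the shutter: 0 released, 0.004 m at the halfway stop (and still 0.004 beyond it)
- shutter_full (a joint): second-stage travel of the shutter: 0 up to the halfway stop, 0.004 m fully down
- canister: closed clear plastic canister, 94 mm across, 130 mm tall; not part of the job; origin at its underside
- darning_egg: wooden darning egg on its turned stem and foot, 48 mm across, 88 mm tall; not part of the job; origin at its underside
- trinket_dish: lavender ceramic dish, 80 mm across, 24 mm tall; not part of the job; origin at its underside
- lint_brush: lint brush lying flat, 203 mm long, 20 mm high, chrome handle towards its -x; the origin is where handle and head meet; not part of the job; origin at its underside
- clipboard: aluminium clipboard lying flat, 310 x 220 mm, 13 mm high at the clip; not part of the job; origin at its underside
- tape_tin: round aluminium tin, 60 mm across, 22 mm tall; not part of the job; origin at its underside
Not all that is in view belongs to the job. What is shaped like the card_a but purple is not meant.

How it is judged:
By the outcome, as a careful person would: the job done as asked, in the order asked, and still so for the second after the job is handed in, with the robot touching nothing.
Of card_a, card_b, card_c, card_d only 3 to 4 are there at a start; the rules pass over those that are not, and their reading is None.
At some moment in a run one of card_a, card_b, card_c, card_d may be knocked a few centimetres aside while the robot is not near it.
It also fails if it takes over 210 s, if anything falls off the work surface, if the arm or the gripper's body presses on something with over 40 N, if the wrist force passes 120 N, or if a joint passes its speed limit or range.

## Robot

A 6-joint arm with a two-finger parallel gripper is mounted at the origin on the work surface. World frame = base frame: x ahead of the robot, y to its left, z up, the work surface at z = 0. Lengths are in m, angles in rad, forces in N, time in s.
With the tool pointing down it reaches from about 0.425 to 0.95 m from the base axis. Payload 14.7 kg.
Tool frame: the origin (TCP) lies midway between the tips of the shut fingers; the grasp point (between the pads) lies bot.grip_depth behind it (bot.grip_depth is the distance from the TCP to the grasp point, in m); z points along the fingers, y is the line along which they close (so a half turn about z gives the same grasp; the last joint's range is limited). The gripper opens to 85 mm and grips with 20 to 120 N. Pads are 22 mm wide; open, the fingers measure 114 mm over their backs; the gripper's body (76 mm by 85 mm) begins 54 mm behind the grasp point. The pads swing forward as they close: fully open they stand 13 mm farther back than shut.
Start: joints at [-0.047, 0.48, 1.596, -0, 1.065, -0.047], TCP at [0.65, 0, 0.231] pointing down, gripper open.
Joint ranges: [-2.75, 2.75], [-0.82, 2.05], [0.23, 2.67], [-1.56, 4.7], [0.09, 2.69], [-2.92, 2.92]. Speed limits (rad/s): [1.89, 1.89, 2.39, 3.01, 3.01, 3.01].

## Interface

Orientations are given as a rotation vector (axis times angle).
In Python, from station import sensors, viewer, order, models, bot gives the robot as it stands.
- The arm moves only by the tool move_arm, never from a script. Its argument "motion" is a list that holds one entry, the list of rows, each a list of 5 numbers: the shift along the tool's x, y, z in m, then the turn about the tool's z in rad, then the finger opening in m, from 0 to 0.0854. A call has 1 to 12 rows; each row is the pose to reach, as a shift and turn from the pose commanded when the call began, along the tool's axes at that moment; what a row does not reach only later rows make up. A row lasts 1/8 s, in which the tool goes at most 62.5 mm and 10.7 degrees, less where a joint would pass 70% of its speed; a pose out of reach is approached as far as the arm can. A call with a gripper value outside its range is refused whole. The fingers move at their own pace and stop on an object; "newtons" is the grip in N (left out, the last holds). Time passes only in rows, so rows that repeat a pose let the fingers close. It gives the time, the measured TCP pose, the force, the opening and the grip force at its end, in the units of the state.
- sensors.read_state(): the state, without advancing time (a new reading comes with each control period).
- viewer.snapshot(name): name is "scene" or "side" or "wrist"; returns the picture (384x512x3 uint8, red, green, blue); there is no depth.
- viewer.get_calibration(name): a dict with "fov_y" (degrees; the focal length in pixels is half the picture's height over the tangent of half this angle, whatever the lens; pixels are square), "cx", "cy" (the principal point, pixels), "world_to_cam" (4x4, takes a point from world to camera coordinates). Camera axes: x right, y down, z forward; pixel columns grow to the right and rows downward; lengths in m; the calibration is good to about 2 mm. A picture is of the moment at which its call begins: read the wrist's pose just before it. get_calibration takes no time and is no camera call; for the wrist camera it gives the pose at the moment of the call.
- order.finish_job(): hands the job in; it is judged then, once.
Trained networks look in the newest picture that a camera, given by its name, has taken for a name from the list of things; names that differ only in an ending like _2 or _b are one class to them, and where a whole thing is asked for, a point or a joint stands for the part that bears it (a point fixed in the world has none). Each returns a list of dicts, best first, with "conf" (0 to 1); they miss things now and then, are a little off and sometimes report something else, mostly with a low value. They report only what shows in the picture. A call takes as long as a camera call. They do not tell look-alikes from the thing itself.
- models.regions_of(camera, thing): "mask" (384x512 bool, what is visible of it) and "bbox" ([centre column, centre row, width, height] in pixels, round what is visible of it).
- models.landmark_of(camera, thing): "centre" ([row, column] in pixels: a listed point, or the origin of a listed thing).
The state is a dict: "clock": time; "qpos": joint angles; "qd": joint speeds; "joint_efforts": joint torques, N m; "tool_pos": TCP position; "eef_rot": TCP orientation; "wrist_force": force on the tool from outside, world axes, zero at the start; "wrist_torque": the same for the moment, N m; "grip_width": finger opening in m; "finger_force": force on a finger pad.
Only numpy, scipy, OpenCV 4.12 (cv2) and the standard library are available. Lean on these libraries where they do the work, as an engineer would, in place of code of your own. Each camera call takes 0.05 s, during which the arm holds its last target. There are 200 camera calls.

## Working session

There is one attempt and no reset: what is moved stays moved. The work goes in short steps, Python scripts to look and compute and a tool call to move; the robot and the scene stay as the last step left them, time stands still between calls to the robot, and variables do not carry over. Pictures are saved under pics/ and viewed, at most 14 in all, crops included, and the job is handed in when it is done.

Besides the shell and the picture viewer there is one more tool, called after ">>>" in YAML: its name, and indented under it one key for each argument. move_arm: Moves the arm, as the interface text tells. Its arguments: {"type":"object","properties":{"motion":{"type":"array"},"newtons":{"type":"number"}},"required":["motion"]}

```bash
ls; mkdir -p pics
cat > h.py <<'E'
import numpy as np, cv2
from station import sensors, viewer, order, models, bot
from scipy.spatial.transform import Rotation as R
def snap(n,f=None):
    im=viewer.snapshot(n); c=viewer.get_calibration(n)
    if f: cv2.imwrite(f'pics/{f}.png',im[:,:,::-1])
    return im,c
def ray(c,u,v,z):
    f=192/np.tan(np.radians(c['fov_y'])/2); M=np.linalg.inv(np.array(c['world_to_cam']))
    d=M[:3,:3]@np.array([(u-c['cx'])/f,(v-c['cy'])/f,1]); o=M[:3,3]
    return (o+d*(z-o[2])/d[2])
def proj(c,p):
    f=192/np.tan(np.radians(c['fov_y'])/2); q=(np.array(c['world_to_cam'])@np.append(p,1))[:3]
    return np.array([c['cx']+f*q[0]/q[2],c['cy']+f*q[1]/q[2]])
E
python3 - <<'E'
from h import *
s=sensors.read_state(); print({k:np.round(v,3).tolist() for k,v in s.items()}, bot.grip_depth)
for n in('scene','side','wrist'):
    im,c=snap(n,n+'0'); print(n,c['fov_y'],c['cx'],c['cy'],np.round(np.linalg.inv(c['world_to_cam']),3).tolist())
a=[cv2.imread(f'pics/{n}0.png') for n in('scene','side')]
cv2.imwrite('pics/both0.png',cv2.resize(np.vstack(a),(448,672))[:600]) if 0 else None
E
```

```text
pics
{'clock': 0.0, 'qpos': [-0.047, 0.481, 1.597, 0.0, 1.065, -0.047], 'qd': [-0.001, 0.0, -0.0, 0.0, 0.001, -0.001], 'joint_efforts': [0.002, -95.065, -43.018, -0.001, 0.012, 0.0], 'tool_pos': [0.65, 0.0, 0.231], 'eef_rot': [-2.221, -2.221, 0.001], 'wrist_force': [0.285, -0.63, -0.356], 'wrist_torque': [-0.056, -0.049, -0.009], 'finger_force': 0.0, 'grip_width': 0.086} 0.0187
scene 51.28508999483249 250.73443312901193 194.8361027016442 [[-0.648, 0.51, -0.566, 1.164], [0.761, 0.445, -0.472, 0.407], [0.011, -0.737, -0.676, 0.873], [0.0, 0.0, 0.0, 1.0]]
side 43.22199265978534 246.2847961412826 197.91640203217375 [[0.892, -0.235, 0.386, -0.072], [-0.452, -0.448, 0.772, -1.193], [-0.009, -0.863, -0.506, 0.763], [0.0, 0.0, 0.0, 1.0]]
wrist 61.12513885231135 249.12584788654345 194.17029563546902 [[1.0, 0.0, -0.001, 0.65], [0.0, -0.966, -0.259, 0.066], [-0.001, 0.259, -0.966, 0.374], [0.0, 0.0, 0.0, 1.0]]
```

View pics/scene0.png

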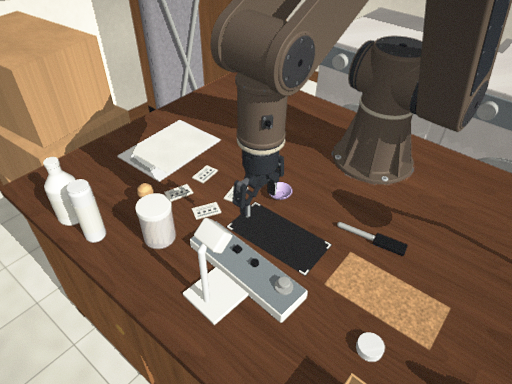

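View pics/side0.png

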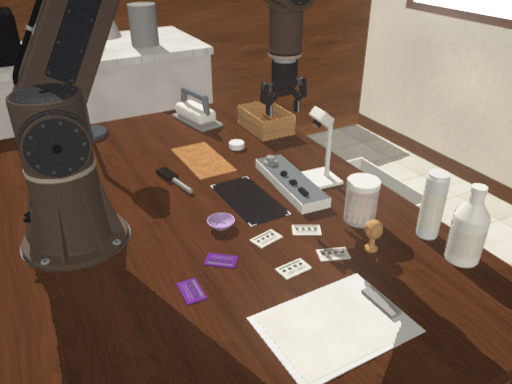

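The scene view shows the black mat at (278,237), the cork pad at (387,298) and the console at (248,270). The side view shows four white cards at (266,238), (306,230), (293,268) and (333,254), and two purple decoys at (221,260) and (192,291). The lavender dish is at (221,221), right of the mat.

Run:
```python
from h import *
im,c=snap('side')
crop=cv2.resize(im[205:290,190:400],None,fx=3.8,fy=3.8,interpolation=cv2.INTER_CUBIC); cv2.imwrite('pics/crop1.png',crop[:,:,::-1])
for t in ('card_a','photo_mat','cork_pad','console','trinket_dish','canister','darning_egg','lint_brush','tape_tin','clipboard'):
    z=0.003 if 'card' in t else 0
    rs=models.regions_of('side',t)
    for r in rs:
        if r['conf']<.3: continue
        m=r['mask'].astype(np.uint8); cs,_=cv2.findContours(m,cv2.RETR_EXTERNAL,cv2.CHAIN_APPROX_NONE)
        k=max(cs,key=cv2.contourArea)[:,0]
        w=np.array([ray(c,u,v,z)[:2] for u,v in k],dtype=np.float32)
        b=cv2.minAreaRect(w); print(t,round(r['conf'],2),np.round(r['bbox'],0),np.round(b[0],3),np.round(b[1],3),round(b[2],1))
for n in('side','scene'):
    if n=='scene': im,c=snap(n)
    for t,z in (('photo_mat',0),('cork_pad',0),('round_key_top',.046),('bar_key_top',.046),('square_key_top',.046),('shutter_top',.058),('console',0),('trinket_dish',0),('canister',0),('darning_egg',0),('lint_brush',0),('tape_tin',0)):
        for r in models.landmark_of(n,t)[:2]: print(n,t,round(r['conf'],2),np.round(r['centre']),np.round(ray(c,r['centre'][1],r['centre'][0],z),3))
```

```text
card_a 0.85 [294. 268.  34.  23.] [ 0.455 -0.393] [0.081 0.05 ] 7.5
card_a 0.84 [333. 254.  42.  17.] [ 0.578 -0.391] [0.056 0.085] 69.5
card_a 0.79 [220. 260.  37.  18.] [ 0.31 -0.28] [0.051 0.08 ] 52.2
card_a 0.65 [191. 288.  26.  20.] [ 0.2   -0.354] [0.083 0.049] 88.7
card_a 0.64 [307. 230.  31.   7.] [ 0.579 -0.265] [0.053 0.083] 58.5
card_a 0.62 [266. 239.  33.  17.] [ 0.459 -0.248] [0.083 0.051] 13.4
photo_mat 0.97 [251. 201.  82.  52.] [ 0.516 -0.034] [0.144 0.287] 1.7
photo_mat 0.44 [267. 239.  34.  19.] [ 0.459 -0.245] [0.088 0.051] 15.5
photo_mat 0.4 [236. 144.  17.  10.] [0.665 0.36 ] [0.104 0.062] 63.3
cork_pad 0.59 [206. 160.  63.  36.] [0.497 0.299] [0.144 0.287] 1.2
console 0.69 [299. 161.  92. 108.] [0.854 0.22 ] [0.925 0.298] 57.6
trinket_dish 0.94 [220. 222.  33.  21.] [ 0.389 -0.106] [0.078 0.082] 20.4
trinket_dish 0.37 [336. 327. 176. 112.] [ 0.436 -0.595] [0.312 0.225] 2.2
canister 0.88 [362. 202.  37.  54.] [ 0.831 -0.191] [0.345 0.107] 49.8
canister 0.31 [269. 160.  10.   7.] [0.717 0.191] [0.059 0.029] 61.1
darning_egg 0.56 [373. 235.  16.  33.] [ 0.725 -0.36
[... 1308 characters left out ...]
. 234.] [ 0.663 -0.066  0.046]
scene square_key_top 0.61 [190. 236.] [ 0.485 -0.22   0.046]
scene square_key_top 0.5 [251. 238.] [ 0.664 -0.052  0.046]
scene shutter_top 0.7 [278. 284.] [0.657 0.096 0.058]
scene console 0.95 [268. 245.] [ 0.666 -0.024  0.   ]
scene trinket_dish 0.82 [194. 280.] [ 0.368 -0.132  0.   ]
scene canister 0.66 [294. 381.] [0.501 0.292 0.   ]
scene canister 0.6 [238. 156.] [ 0.752 -0.288  0.   ]
scene darning_egg 0.72 [206. 150.] [ 0.68  -0.407  0.   ]
scene lint_brush 0.76 [241. 369.] [0.361 0.183 0.   ]
scene lint_brush 0.48 [236. 279.] [ 0.515 -0.027  0.   ]
scene tape_tin 0.56 [353. 368.] [0.662 0.341 0.   ]
scene tape_tin 0.36 [205. 149.] [ 0.68  -0.411  0.   ]
```

View pics/crop1.png

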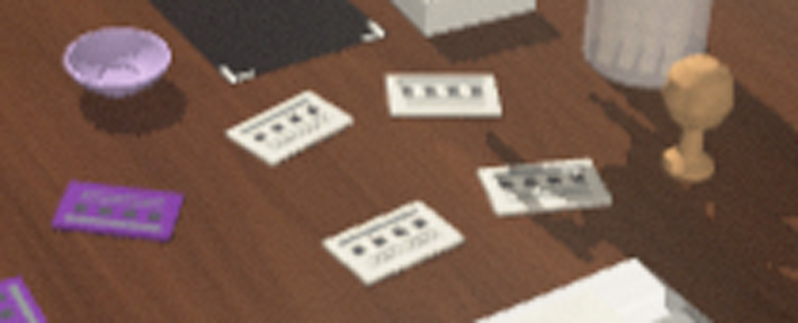

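The crop confirms four white printed cards; the purple ones are decoys and one white card just lies in the canister's shadow. I'll go to card A (0.459, -0.247, +13°) with the fingers about 30 mm apart along its length, so that yaw is held firmly.

>>> move_arm:
  motion:
    - [[-0.247,-0.191,0.12,-0.23,0.03],[-0.247,-0.191,0.12,-0.23,0.03],[-0.247,-0.191,0.12,-0.23,0.03],[-0.247,-0.191,0.12,-0.23,0.03],[-0.247,-0.191,0.12,-0.23,0.03],[-0.247,-0.191,0.12,-0.23,0.03],[-0.247,-0.191,0.2,-0.23,0.03],[-0.247,-0.191,0.21,-0.23,0.03],[-0.247,-0.191,0.21,-0.23,0.03],[-0.247,-0.191,0.215,-0.23,0.03],[-0.247,-0.191,0.215,-0.23,0.03]]

```text
clock: 3.32
tool_pos: [0.4597, -0.2473, 0.0172]
eef_rot: [1.951, 2.461, 0.0]
wrist_force: [-0.6, 0.1, -0.4]
grip_width: 0.03
finger_force: 0.0
```

>>> move_arm:
  motion:
    - [[0,0,0.004,0,0.03],[0,0,0.008,0,0.03],[0,0,0.01,0,0.03],[0,0,0.012,0,0.03],[0,0,0.013,0,0.03],[0,0,0.013,0,0.03]]

```text
clock: 4.08
tool_pos: [0.459, -0.247, 0.0032]
eef_rot: [-1.952, -2.462, 0.0]
wrist_force: [-0.1, 0.6, -0.1]
grip_width: 0.0299
finger_force: 0.0
```

Run:
```python
from h import *
im,c=snap('wrist','w1')
s=sensors.read_state(); print(s['tool_pos'],s['wrist_force'])
```

```text
[ 0.45899712 -0.24700034  0.00329032] [ 0.25363882  0.7455093  -0.15938464]
```

View pics/w1.png

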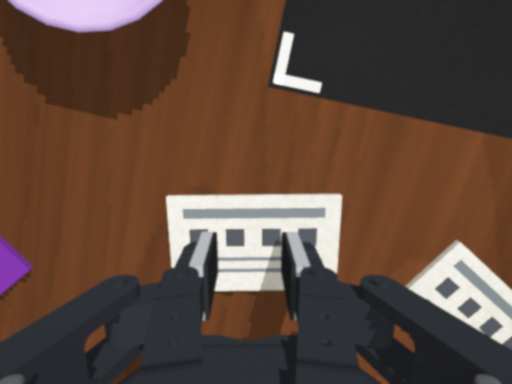

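The wrist view shows card A square under both fingertips, with the tips at about (205,270) and (293,270). Pressing down next.

>>> move_arm:
  motion:
    - [[0,0,0.001,0,0.03],[0,0,0.002,0,0.03],[0,0,0.003,0,0.03],[0,0,0.003,0,0.03]]

```text
clock: 4.62
tool_pos: [0.4592, -0.2471, 0.0023]
eef_rot: [1.951, 2.461, 0.0]
wrist_force: [-9.4, 6.6, 52.8]
grip_width: 0.0298
finger_force: 26.6
```

>>> move_arm:
  motion:
    - [[0,0,0.0007,0,0.03],[0,0,0.0015,0,0.03],[0,0,0.0015,0,0.03]]

```text
clock: 5.0
tool_pos: [0.4593, -0.2471, 0.0022]
eef_rot: [1.951, 2.46, 0.0]
wrist_force: [-14.8, 9.3, 87.7]
grip_width: 0.03
finger_force: 44.1
```

>>> move_arm:
  motion:
    - [[0,0,-0.0033,0,0.03],[0,0,-0.0033,0,0.03]]

```text
clock: 5.25
tool_pos: [0.4593, -0.2472, 0.0025]
eef_rot: [1.951, 2.461, 0.0]
wrist_force: [-0.1, -1.0, 11.1]
grip_width: 0.0301
finger_force: 5.9
```

```bash
cat >> h.py <<'E'
Y0=0.0
def toolyaw(s):  # world yaw of tool relative to the start pose
    M=R.from_rotvec(s['eef_rot']).as_matrix(); return np.arctan2(M[1,1],M[0,1])
def to_tool(d,yaw): # world shift -> tool x,y shift
    dx,dy=d[:2]; c,s=np.cos(yaw),np.sin(yaw); return np.round([-s*dx+c*dy, c*dx+s*dy],4)
E
python3 - <<'E'
from h import *
y=toolyaw(sensors.read_state()); print(y, to_tool((.01,.13),y), to_tool((.052,.318),y))
E
```

```text
0.2299406999893603 [0.1243 0.0394] [0.2978 0.1231]
```

>>> move_arm:
  motion:
    - [[0.008,0.003,0,0,0.03],[0.028,0.009,0,0.01,0.03],[0.052,0.016,0,0.03,0.03],[0.076,0.024,0,0.05,0.03],[0.1,0.032,0,0.07,0.03],[0.118,0.037,0,0.08,0.03],[0.124,0.039,0,0.08,0.03]]

```text
clock: 6.12
tool_pos: [0.4697, -0.117, 0.0025]
eef_rot: [2.046, 2.381, 0.001]
wrist_force: [-1.3, -7.8, 17.7]
grip_width: 0.0302
finger_force: 8.5
```

Run:
```python
from h import *
im,c=snap('wrist','w2')
s=sensors.read_state(); print(s['tool_pos'],s['wrist_force'],toolyaw(s))
y=toolyaw(s); p=s['tool_pos']; print(to_tool((.511-p[0],.071-p[1]),y), y-.026)
```

```text
[ 0.46969165 -0.1166531   0.00250851] [ 1.51230698  6.40285726 19.34232978] 0.15092264350804713
[0.1793 0.0691] 0.12492264350804713
```

View pics/w2.png

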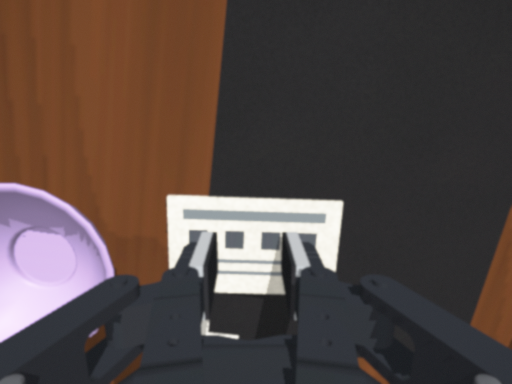

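Card A has followed rigidly, with the same position under the fingers as before. I'll finish the drag and lift.

>>> move_arm:
  motion:
    - [[0.01,0.004,-0.0003,0.01,0.03],[0.032,0.012,-0.0003,0.02,0.03],[0.056,0.022,-0.0003,0.04,0.03],[0.08,0.031,-0.0003,0.06,0.03],[0.104,0.04,-0.0003,0.08,0.03],[0.128,0.049,-0.0003,0.1,0.03],[0.152,0.059,-0.0003,0.115,0.03],[0.172,0.066,-0.0003,0.125,0.03],[0.179,0.069,-0.0003,0.125,0.03],[0.179,0.069,-0.0003,0.125,0.03],[0.179,0.069,-0.03,0.125,0.03],[0.179,0.069,-0.08,0.125,0.03]]

```text
clock: 7.68
tool_pos: [0.5089, 0.0699, 0.0814]
eef_rot: [-2.192, -2.247, 0.004]
wrist_force: [0.9, 0.5, 0.1]
grip_width: 0.0303
finger_force: 0.0
```

```bash
cat >> h.py <<'E'
def cards(n='side',lo=.3,z=.003):
    im,c=snap(n); out=[]
    for r in models.regions_of(n,'card_a'):
        if r['conf']<lo: continue
        m=r['mask'].astype(np.uint8); 
        if np.median((im[r['mask']].max(1).astype(int)-im[r['mask']].min(1)))>60: continue
        cs,_=cv2.findContours(m,cv2.RETR_EXTERNAL,cv2.CHAIN_APPROX_NONE); k=max(cs,key=cv2.contourArea)[:,0]
        b=cv2.minAreaRect(np.array([ray(c,u,v,z)[:2] for u,v in k],dtype=np.float32))
        a=b[2] if b[1][0]>b[1][1] else b[2]+90
        out.append((np.round(b[0],3),np.round(sorted(b[1]),3),round((a+90)%180-90,1),round(r['conf'],2)))
    for o in out: print(n,*o)
    return out
def go(x,y,yaw):
    s=sensors.read_state(); t=toolyaw(s); p=s['tool_pos']
    print('tool',np.round(p,4),'F',np.round(s['wrist_force'],1),'yaw',round(t,3)); print('shift',to_tool((x-p[0],y-p[1]),t),'turn',round(t-yaw,3))
E
python3 - <<'E'
from h import *
cards('side'); cards('scene')
go(.579,-.265,np.radians(-31.5))
E
```

```text
side [ 0.577 -0.389] [0.052 0.079] -18.0 0.95
side [ 0.578 -0.266] [0.055 0.083] -27.6 0.52
scene [0.512 0.072] [0.052 0.085] -0.2 0.73
scene [ 0.581 -0.386] [0.054 0.082] -17.4 0.7
scene [ 0.457 -0.389] [0.05  0.082] 7.2 0.7
scene [ 0.579 -0.259] [0.052 0.08 ] -24.8 0.59
tool [0.5107 0.07   0.0826] F [-0.7 -0.  -0.5] yaw 0.025
shift [-0.3366  0.0599] turn 0.575
```

>>> move_arm:
  motion:
    - [[-0.335,0.06,0,0.505,0.03],[-0.335,0.06,0,0.505,0.03],[-0.335,0.06,0,0.505,0.03],[-0.335,0.06,0,0.505,0.03],[-0.335,0.06,0,0.505,0.03],[-0.335,0.06,0,0.505,0.03],[-0.335,0.06,0.04,0.505,0.03],[-0.335,0.06,0.07,0.505,0.03],[-0.335,0.06,0.076,0.505,0.03],[-0.335,0.06,0.0785,0.505,0.03],[-0.335,0.06,0.0793,0.505,0.03],[-0.335,0.06,0.0793,0.505,0.03]]

```text
clock: 9.38
tool_pos: [0.5791, -0.2636, 0.0037]
eef_rot: [2.685, 1.629, 0.001]
wrist_force: [-0.2, -1.0, 0.1]
grip_width: 0.03
finger_force: 0.0
```

Run:
```python
from h import *
snap('wrist','w3'); go(.514,.001,.026)
```

```text
tool [ 0.579  -0.2636  0.0036] F [0.2 0.7 0.7] yaw -0.48
shift [ 0.2047 -0.1799] turn -0.506
```

View pics/w3.png

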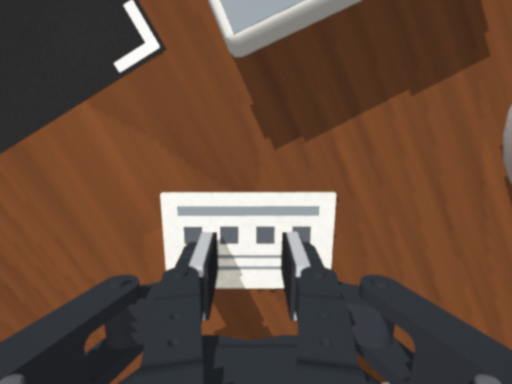

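Card B lies square and centred under the fingers.

>>> move_arm:
  motion:
    - [[0,0,0.001,0,0.03],[0,0,0.0015,0,0.03],[0,0,0.0015,0,0.03]]

```text
clock: 9.8
tool_pos: [0.579, -0.2636, 0.0025]
eef_rot: [2.685, 1.629, 0.001]
wrist_force: [-3.4, 1.0, 17.1]
grip_width: 0.0301
finger_force: 8.3
```

>>> move_arm:
  motion:
    - [[0.004,-0.006,-0.0002,0,0.03],[0.017,-0.02,-0.0002,-0.03,0.03],[0.034,-0.038,-0.0002,-0.08,0.03],[0.053,-0.056,-0.0002,-0.13,0.03],[0.073,-0.074,-0.0002,-0.18,0.03],[0.093,-0.092,-0.0002,-0.24,0.03],[0.113,-0.109,-0.0002,-0.3,0.03],[0.134,-0.125,-0.0002,-0.36,0.03],[0.155,-0.141,-0.0002,-0.41,0.03],[0.176,-0.157,-0.0002,-0.46,0.03],[0.195,-0.172,-0.0002,-0.495,0.03],[0.205,-0.18,-0.0002,-0.506,0.03]]

```text
clock: 11.3
tool_pos: [0.5147, 0.0023, 0.0025]
eef_rot: [2.189, 2.25, 0.003]
wrist_force: [2.3, -4.3, 12.9]
grip_width: 0.0301
finger_force: 6.5
```

Run:
```python
from h import *
go(.456,-.391,np.radians(7.3))
```

```text
tool [0.5147 0.0023 0.0025] F [ 2.3 -4.3 12.9] yaw 0.028
shift [-0.3915 -0.0696] turn -0.1
```

>>> move_arm:
  motion:
    - [[0,0,-0.03,0,0.03],[-0.04,-0.007,-0.06,-0.1,0.03],[-0.39,-0.07,-0.06,-0.1,0.03],[-0.39,-0.07,-0.06,-0.1,0.03],[-0.39,-0.07,-0.06,-0.1,0.03],[-0.39,-0.07,-0.06,-0.1,0.03],[-0.39,-0.07,-0.06,-0.1,0.03],[-0.39,-0.07,-0.06,-0.1,0.03],[-0.39,-0.07,-0.06,-0.1,0.03],[-0.39,-0.07,-0.02,-0.1,0.03],[-0.39,-0.07,-0.004,-0.1,0.03],[-0.39,-0.07,-0.004,-0.1,0.03]]

```text
clock: 12.8
tool_pos: [0.4533, -0.389, 0.0047]
eef_rot: [-2.075, -2.356, -0.0]
wrist_force: [0.3, -0.1, 0.3]
grip_width: 0.0303
finger_force: 0.0
```

Run:
```python
from h import *
cards('side');cards('scene'); snap('wrist','w4')
go(.515,-.069,.026)
```

```text
side [ 0.2   -0.353] [0.048 0.084] 88.7 0.98
side [ 0.515 -0.02 ] [0.051 0.083] -33.8 0.76
side [0.513 0.068] [0.046 0.076] 0.5 0.74
side [ 0.577 -0.39 ] [0.052 0.079] -19.0 0.7
scene [ 0.457 -0.391] [0.052 0.081] 5.9 0.74
scene [ 0.58  -0.385] [0.052 0.08 ] -18.1 0.66
scene [0.512 0.072] [0.052 0.086] -0.2 0.56
scene [ 0.202 -0.353] [0.053 0.081] 86.5 0.43
tool [ 0.4543 -0.3904  0.0065] F [ 0.1  0.1 -0. ] yaw 0.126
shift [0.3112 0.1007] turn 0.1
```

View pics/w4.png

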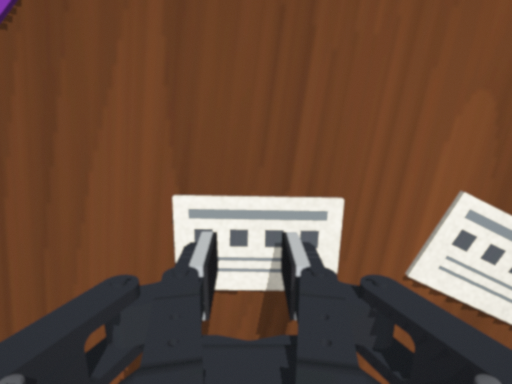

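Card B was knocked to about (0.515, -0.020), -34°. I'll fix it first, before bringing card C in.

Run:
```python
from h import *
go(.515,-.02,np.radians(-33.8))
```

```text
tool [ 0.4543 -0.3904  0.0065] F [ 0.1  0.1 -0. ] yaw 0.126
shift [0.3598 0.1069] turn 0.716
```

>>> move_arm:
  motion:
    - [[0,0,-0.03,0,0.03],[0.04,0.01,-0.06,0.1,0.03],[0.36,0.107,-0.06,0.716,0.03],[0.36,0.107,-0.06,0.716,0.03],[0.36,0.107,-0.06,0.716,0.03],[0.36,0.107,-0.06,0.716,0.03],[0.36,0.107,-0.06,0.716,0.03],[0.36,0.107,-0.06,0.716,0.03],[0.36,0.107,-0.06,0.716,0.03],[0.36,0.107,-0.02,0.716,0.03],[0.36,0.107,-0.0,0.716,0.03],[0.36,0.107,-0.0,0.716,0.03]]

```text
clock: 14.55
tool_pos: [0.5138, -0.0202, 0.0049]
eef_rot: [-2.771, -1.478, 0.002]
wrist_force: [-0.0, 0.3, 0.7]
grip_width: 0.0302
finger_force: 0.0
```

Run:
```python
from h import *
snap('wrist','w5'); cards('side')
go(.514,.001,.026)
```

```text
side [ 0.58  -0.389] [0.054 0.079] -18.2 0.73
side [ 0.457 -0.393] [0.053 0.084] 5.8 0.57
side [ 0.516 -0.022] [0.048 0.076] -35.7 0.49
side [0.494 0.067] [0.043 0.05 ] -89.2 0.49
tool [ 0.5152 -0.0201  0.0065] F [ 0.2 -0.  -1.2] yaw -0.591
shift [ 0.0169 -0.0127] turn -0.617
```

View pics/w5.png

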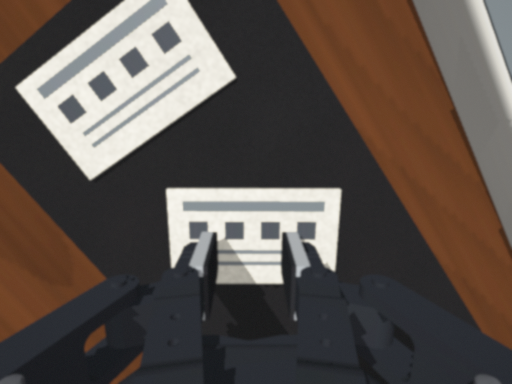

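Card B is square under the fingers, about 3 mm ahead of centre. Next: press, twist it straight while moving to its slot, and lift.

>>> move_arm:
  motion:
    - [[0,0,0.003,0,0.03],[0,0,0.004,0,0.03],[0,0,0.004,0,0.03],[0.001,-0.001,0.004,-0.08,0.03],[0.003,-0.003,0.004,-0.2,0.03],[0.006,-0.005,0.004,-0.32,0.03],[0.009,-0.008,0.004,-0.44,0.03],[0.012,-0.01,0.004,-0.54,0.03],[0.0145,-0.011,0.004,-0.61,0.03],[0.0145,-0.011,0.004,-0.62,0.03],[0.0145,-0.011,-0.02,-0.62,0.03],[0.0145,-0.011,-0.06,-0.62,0.03]]

```text
clock: 16.2
tool_pos: [0.5127, -0.0014, 0.0656]
eef_rot: [-2.187, -2.253, 0.002]
wrist_force: [0.6, 0.1, 0.1]
grip_width: 0.0299
finger_force: 0.0
```

Run:
```python
from h import *
im,c=snap('wrist'); 
m=(im.min(2)>150).astype(np.uint8)
cs,_=cv2.findContours(m,cv2.RETR_EXTERNAL,cv2.CHAIN_APPROX_NONE)
for k in cs:
    if cv2.contourArea(k)<1500: continue
    b=cv2.minAreaRect(np.array([ray(c,u,v,.003)[:2] for u,v in k[:,0]],dtype=np.float32)); print(np.round(b[0],3),np.round(b[1],3),round(b[2],1))
cards('side')
go(.457,-.392,np.radians(6.5))
```

```text
[ 0.515 -0.03 ] [0.076 0.086] 55.9
[0.515 0.073] [0.05  0.083] 89.6
[0.655 0.03 ] [0.199 0.006] 86.2
side [ 0.578 -0.389] [0.052 0.081] -20.0 0.91
side [ 0.455 -0.394] [0.055 0.083] 5.8 0.82
side [0.513 0.068] [0.04  0.076] -7.6 0.51
side [ 0.513 -0.019] [0.044 0.075] -27.7 0.47
tool [ 0.515  -0.0015  0.0675] F [ 0.3  0.6 -0.3] yaw 0.03
shift [-0.3886 -0.0697] turn -0.083
```

Run:
```python
from h import *
snap('wrist','w6')
```

```text
(no output)
```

View pics/w6.png

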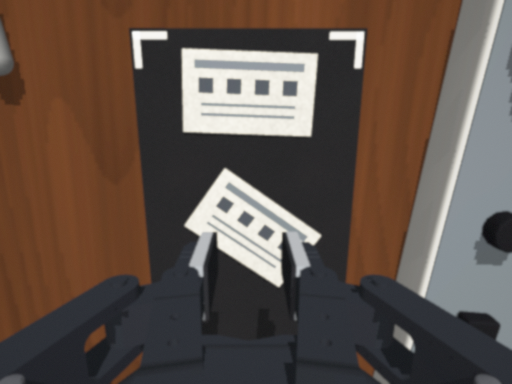

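The wrist view shows card B unturned, about -30° on the mat, with corners (226,169), (186,226), (279,287) and (321,235), while A is square. The on-the-spot twist slipped, so I'll turn B along a longer drag, checking the force.

Run:
```python
from h import *
c=viewer.get_calibration('wrist')
w=np.array([ray(c,u,v,.003)[:2] for u,v in [(226,169),(186,226),(279,287),(321,235)]]); print(w.round(3),w.mean(0).round(4))
for a,b in((0,3),(1,2)): d=w[b]-w[a]; print(np.degrees(np.arctan2(d[1],d[0])),np.linalg.norm(d))
p=w.mean(0); go(*p,-.575)
```

```text
[[ 0.498  0.026]
 [ 0.472 -0.014]
 [ 0.537 -0.059]
 [ 0.564 -0.018]] [ 0.5176 -0.0163]
-33.8118585172203 0.07861535968343956
-34.166170006666064 0.0790552723795807
tool [ 0.5141 -0.0014  0.0664] F [-0.5 -0.2  0.2] yaw 0.03
shift [-0.015  0.003] turn 0.605
```

>>> move_arm:
  motion:
    - [[-0.015,0.003,0,0.15,0.042],[-0.015,0.003,0,0.3,0.042],[-0.015,0.003,0,0.45,0.042],[-0.015,0.003,0.03,0.623,0.042],[-0.015,0.003,0.055,0.623,0.042],[-0.015,0.003,0.062,0.623,0.042],[-0.015,0.003,0.0635,0.623,0.042],[-0.015,0.003,0.064,0.623,0.042],[-0.015,0.003,0.064,0.623,0.042]]

```text
clock: 17.52
tool_pos: [0.5174, -0.0164, 0.0021]
eef_rot: [2.773, 1.475, 0.001]
wrist_force: [0.4, -0.0, -1.0]
grip_width: 0.0417
finger_force: 0.0
```

>>> move_arm:
  motion:
    - [[0,0,0.0006,0,0.042],[0,0,0.0012,0,0.042],[0,0,0.0012,0,0.042]]

```text
clock: 17.9
tool_pos: [0.5173, -0.0164, 0.0012]
eef_rot: [2.773, 1.475, 0.001]
wrist_force: [-2.6, -0.8, 18.9]
grip_width: 0.0422
finger_force: 9.1
```

>>> move_arm:
  motion:
    - [[-0.012,0.008,-0.0002,-0.04,0.042],[-0.03,0.02,-0.0002,-0.1,0.042],[-0.05,0.034,-0.0002,-0.17,0.042],[-0.07,0.047,-0.0002,-0.24,0.042],[-0.083,0.056,-0.0002,-0.3,0.042],[-0.083,0.056,-0.0002,-0.32,0.042],[-0.07,0.047,-0.0002,-0.36,0.042],[-0.05,0.031,-0.0002,-0.43,0.042],[-0.03,0.017,-0.0002,-0.5,0.042],[-0.01,0.003,-0.0002,-0.57,0.042],[0.005,-0.008,-0.0002,-0.61,0.042],[0.0125,-0.0125,-0.0002,-0.62,0.042]]

```text
clock: 19.4
tool_pos: [0.5144, 0.0018, 0.0012]
eef_rot: [2.188, 2.252, 0.002]
wrist_force: [0.3, -2.9, 9.3]
grip_width: 0.042
finger_force: 5.0
```

Run:
```python
from h import *
cards('side'); snap('wrist','w7')
go(.457,-.392,np.radians(6.5))
```

```text
side [ 0.511 -0.031] [0.055 0.081] -27.8 0.78
side [ 0.577 -0.39 ] [0.056 0.086] -27.5 0.62
side [ 0.455 -0.394] [0.052 0.083] 6.0 0.6
tool [0.5142 0.0017 0.0012] F [-0.   4.9 11.4] yaw 0.028
shift [-0.392  -0.0681] turn -0.086
```

View pics/w7.png

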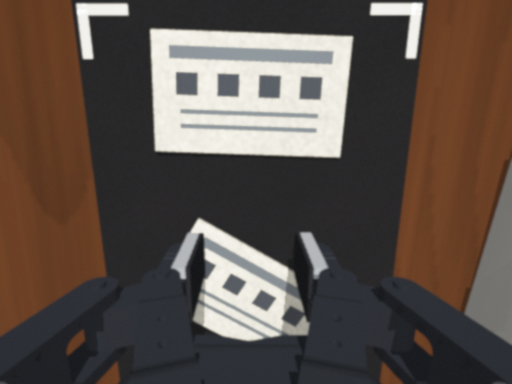

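Card B slipped in that drag: corners at (198,220) and (308,300), still about -28°. The press probably went light while moving, so I'll lift, relocate it, and use more force at a slower speed.

>>> move_arm:
  motion:
    - [[0,0,-0.03,0,0.03],[-0.03,0,-0.08,0,0.03],[-0.08,0,-0.08,0,0.03],[-0.08,0,-0.08,0,0.03]]

```text
clock: 20.05
tool_pos: [0.5166, -0.0816, 0.0815]
eef_rot: [2.193, 2.247, 0.002]
wrist_force: [0.3, 0.7, 0.5]
grip_width: 0.0301
finger_force: 0.0
```

```bash
cat >> h.py <<'E'
def wcards(lo=.3,z=.003):
    im,c=snap('wrist'); o=[]
    for r in models.regions_of('wrist','card_a'):
        m=r['mask']
        if r['conf']<lo or np.median(im[m].max(1).astype(int)-im[m].min(1))>60: continue
        ys,xs=np.nonzero(m)
        h=cv2.convexHull(np.stack([xs,ys],1).astype(np.int32))[:,0]
        b=cv2.minAreaRect(np.array([ray(c,u,v,z)[:2] for u,v in h],dtype=np.float32))
        a=b[2] if b[1][0]>b[1][1] else b[2]+90
        print('w',np.round(b[0],4),np.round(sorted(b[1]),3),round((a+90)%180-90,1),round(r['conf'],2),'edge' if xs.min()<2 or xs.max()>509 or ys.max()>381 or ys.min()<2 else '')
E
python3 - <<'E'
from h import *
wcards(); cards('side'); go(.511,-.031,np.radians(-28))
E
```

```text
w [ 0.5125 -0.0216] [0.049 0.081] -29.0 0.86 
side [ 0.578 -0.39 ] [0.052 0.081] -18.2 0.84
side [ 0.455 -0.391] [0.052 0.082] 8.9 0.84
side [ 0.51  -0.027] [0.049 0.078] -27.7 0.69
side [ 0.384 -0.111] [0.072 0.09 ] 64.5 0.46
side [0.512 0.067] [0.052 0.079] 0.8 0.44
tool [ 0.5154 -0.0783  0.0803] F [0.5 0.2 0.6] yaw 0.027
shift [ 0.0474 -0.0031] turn 0.516
```

>>> move_arm:
  motion:
    - [[0.054,-0.0015,0,0.15,0.03],[0.054,-0.0015,0,0.3,0.03],[0.054,-0.0015,0.03,0.45,0.03],[0.054,-0.0015,0.06,0.524,0.03],[0.054,-0.0015,0.072,0.524,0.03],[0.054,-0.0015,0.076,0.524,0.03],[0.054,-0.0015,0.078,0.524,0.03],[0.054,-0.0015,0.0785,0.524,0.03],[0.054,-0.0015,0.0785,0.524,0.03]]

```text
clock: 21.38
tool_pos: [0.5132, -0.0251, 0.0026]
eef_rot: [2.699, 1.607, 0.001]
wrist_force: [0.6, 1.2, 3.2]
grip_width: 0.0297
finger_force: 1.5
```

>>> move_arm:
  motion:
    - [[0,0,0.0005,0,0.03],[0,0,0.0009,0,0.03],[0,0,0.0009,0,0.03]]

```text
clock: 21.75
tool_pos: [0.5133, -0.0251, 0.0025]
eef_rot: [2.699, 1.606, 0.002]
wrist_force: [-4.6, 0.8, 27.3]
grip_width: 0.0302
finger_force: 13.6
```

Run:
```python
from h import *
s=sensors.read_state(); t=toolyaw(s)
M=R.from_rotvec(s['eef_rot']).as_matrix()
print(s['wrist_force'],s['wrist_torque'],M.T@s['wrist_force'],M.T@s['wrist_torque'],M.round(4),s['tool_pos'])
print(to_tool((0,-.1),t)); go(.514,.001,.026)
```

```text
[-4.64841009  0.82722016 27.26568679] [0.26797368 0.95824285 0.01580551] [ -1.47400924  -4.44526525 -27.27226796] [ 0.97009124 -0.22129194 -0.01555413] [[ 4.768e-01  8.790e-01  1.400e-03]
 [ 8.790e-01 -4.768e-01 -1.000e-04]
 [ 6.000e-04  1.300e-03 -1.000e+00]] [ 0.51326955 -0.02506954  0.00246926]
[-0.0879  0.0477]
tool [ 0.5133 -0.0251  0.0025] F [-4.6  0.8 27.3] yaw -0.497
shift [ 0.0233 -0.0118] turn -0.523
```

>>> move_arm:
  motion:
    - [[-0.006,0.003,0,-0.01,0.03],[-0.015,0.008,0,-0.04,0.03],[-0.024,0.013,0,-0.07,0.03],[-0.033,0.018,0,-0.1,0.03],[-0.042,0.023,0,-0.13,0.03],[-0.051,0.028,0,-0.16,0.03],[-0.06,0.033,0,-0.19,0.03],[-0.069,0.038,0,-0.22,0.03],[-0.078,0.043,0,-0.24,0.03],[-0.088,0.048,0,-0.26,0.03],[-0.088,0.048,0,-0.26,0.03]]

```text
clock: 23.12
tool_pos: [0.5142, -0.1264, 0.0025]
eef_rot: [2.467, 1.942, 0.002]
wrist_force: [-3.4, -8.9, 21.6]
grip_width: 0.0299
finger_force: 10.9
```

Run:
```python
from h import *
wcards(); cards('side'); go(.514,.001,.026)
```

```text
w [ 0.5133 -0.1246] [0.05  0.081] -14.8 0.96 
side [ 0.578 -0.389] [0.05  0.078] -17.0 0.94
side [ 0.455 -0.392] [0.052 0.083] 7.0 0.77
side [0.511 0.069] [0.05  0.079] 0.8 0.67
side [ 0.514 -0.129] [0.045 0.077] -27.7 0.46
tool [ 0.5142 -0.1262  0.0025] F [-4.3 -7.9 21.2] yaw -0.237
shift [ 0.1236 -0.03  ] turn -0.263
```

It now follows (tool -13.6°, card about -14.8°). Dragging it back the rest of the way.

>>> move_arm:
  motion:
    - [[0.006,-0.0015,0,-0.02,0.03],[0.017,-0.004,0,-0.05,0.03],[0.029,-0.007,0,-0.08,0.03],[0.041,-0.01,0,-0.11,0.03],[0.053,-0.013,0,-0.14,0.03],[0.065,-0.016,0,-0.17,0.03],[0.077,-0.019,0,-0.2,0.03],[0.089,-0.022,0,-0.22,0.03],[0.1,-0.025,0,-0.245,0.03],[0.112,-0.027,0,-0.265,0.03],[0.1235,-0.03,0,-0.275,0.03],[0.1235,-0.03,0,-0.275,0.03]]

```text
clock: 24.82
tool_pos: [0.5144, 0.0025, 0.0025]
eef_rot: [2.177, 2.262, 0.004]
wrist_force: [0.9, 8.7, 21.2]
grip_width: 0.0302
finger_force: 10.7
```

Run:
```python
from h import *
wcards(); cards('side'); go(.457,-.392,np.radians(6.7))
```

```text
w [0.512  0.0724] [0.049 0.081] -0.3 0.88 
w [ 0.5111 -0.0137] [0.049 0.079] -26.5 0.75 
side [ 0.456 -0.393] [0.048 0.082] 4.6 0.98
side [ 0.578 -0.39 ] [0.052 0.081] -19.7 0.76
tool [0.5144 0.0022 0.0025] F [ 1.5  8.6 21.3] yaw 0.038
shift [-0.3918 -0.0723] turn -0.079
```

B pivoted on the near finger: the far one barely carries load and the card trails behind it. I'll switch to the closed fingertip at the card's centre, as the task describes.

>>> move_arm:
  motion:
    - [[0,0,-0.02,0,0.03],[-0.03,0,-0.06,0,0],[-0.08,0,-0.06,0,0],[-0.08,0,-0.06,0,0],[-0.08,0,-0.06,0,0]]

```text
clock: 25.65
tool_pos: [0.5156, -0.0781, 0.0611]
eef_rot: [-2.18, -2.262, 0.0]
wrist_force: [-0.5, 0.7, -0.4]
grip_width: -0.0002
finger_force: 0.0
```

Run:
```python
from h import *
wcards(); cards('side'); go(.512,-.015,0)
```

```text
w [ 0.5117 -0.0138] [0.049 0.081] -25.2 0.66 
side [ 0.577 -0.389] [0.051 0.08 ] -19.9 0.92
side [ 0.454 -0.393] [0.05  0.081] 6.0 0.62
side [ 0.509 -0.02 ] [0.05  0.081] -27.7 0.53
side [0.511 0.067] [0.051 0.079] 0.5 0.44
tool [ 0.5157 -0.0772  0.0609] F [-0.  -0.4  0.3] yaw 0.039
shift [ 0.0623 -0.0012] turn 0.039
```

>>> move_arm:
  motion:
    - [[0.04,-0.001,0,0,0],[0.062,-0.002,0.03,0,0],[0.062,-0.002,0.05,0,0],[0.062,-0.002,0.055,0,0],[0.062,-0.002,0.057,0,0],[0.062,-0.002,0.058,0,0],[0.062,-0.002,0.058,0,0]]

```text
clock: 26.72
tool_pos: [0.5119, -0.0164, 0.0036]
eef_rot: [2.179, 2.262, 0.001]
wrist_force: [0.5, 1.1, 0.1]
grip_width: -0.0
finger_force: 0.0
```

>>> move_arm:
  motion:
    - [[0,0,0.0005,0,0],[0,0,0.001,0,0],[0,0,0.001,0,0]]

```text
clock: 27.1
tool_pos: [0.5119, -0.0164, 0.003]
eef_rot: [2.179, 2.262, 0.001]
wrist_force: [-4.2, -1.0, 18.0]
grip_width: 0.0
finger_force: 9.1
```

Run:
```python
from h import *
s=sensors.read_state(); M=R.from_rotvec(s['eef_rot']).as_matrix()
print(M.T@s['wrist_force'],M.T@s['wrist_torque'],M.round(4))
```

```text
[ -0.83272715  -4.1673831  -17.95793401] [ 0.54606803 -0.08780664  0.035574  ] [[-3.780e-02  9.993e-01  1.000e-03]
 [ 9.993e-01  3.780e-02 -1.000e-04]
 [-1.000e-04  1.000e-03 -1.000e+00]]
```

>>> move_arm:
  motion:
    - [[-0.006,0,-0.0001,-0.01,0],[-0.016,0,-0.0001,-0.04,0],[-0.027,0,-0.0001,-0.07,0],[-0.038,0,-0.0001,-0.1,0],[-0.049,0,-0.0001,-0.13,0],[-0.06,0,-0.0001,-0.16,0],[-0.071,0,-0.0001,-0.19,0],[-0.082,0,-0.0001,-0.21,0],[-0.092,0,-0.0001,-0.23,0],[-0.1,0,-0.0001,-0.24,0],[-0.1,0,-0.0001,-0.24,0]]

```text
clock: 28.48
tool_pos: [0.5161, -0.117, 0.003]
eef_rot: [1.892, 2.506, 0.001]
wrist_force: [-1.0, -3.8, 11.3]
grip_width: -0.0002
finger_force: 6.1
```

Run:
```python
from h import *
wcards();cards('side'); go(.514,.001,.4)
```

```text
w [ 0.5159 -0.1146] [0.05  0.081] -11.1 0.85 
side [ 0.578 -0.39 ] [0.05  0.078] -19.0 0.69
side [ 0.515 -0.12 ] [0.05 0.08] -11.3 0.53
side [0.51  0.067] [0.059 0.082] -1.4 0.46
tool [ 0.5162 -0.1168  0.003 ] F [-2.3 -4.2 11.6] yaw 0.278
shift [0.1139 0.0302] turn -0.122
```

>>> move_arm:
  motion:
    - [[0.006,0.0015,-0.0001,-0.01,0],[0.016,0.004,-0.0001,-0.03,0],[0.027,0.007,-0.0001,-0.06,0],[0.038,0.01,-0.0001,-0.09,0],[0.05,0.013,-0.0001,-0.12,0],[0.062,0.016,-0.0001,-0.15,0],[0.074,0.019,-0.0001,-0.17,0],[0.086,0.022,-0.0001,-0.19,0],[0.098,0.026,-0.0001,-0.21,0],[0.108,0.028,-0.0001,-0.22,0],[0.113,0.03,-0.0001,-0.22,0],[0.113,0.03,-0.0001,-0.22,0]]

```text
clock: 30.18
tool_pos: [0.5139, 0.0011, 0.003]
eef_rot: [1.605, 2.699, 0.001]
wrist_force: [-0.4, 4.1, 12.0]
grip_width: -0.0001
finger_force: 5.6
```

Run:
```python
from h import *
wcards();cards('side'); go(.456,-.392,.026)
```

```text
w [0.5125 0.0727] [0.049 0.081] 0.2 0.91 
w [0.5133 0.0035] [0.049 0.081] 1.3 0.56 
side [ 0.577 -0.39 ] [0.057 0.085] -19.3 0.93
side [ 0.455 -0.394] [0.052 0.082] 4.3 0.71
side [ 0.511 -0.003] [0.048 0.076] -1.2 0.56
side [0.495 0.067] [0.046 0.054] 89.5 0.45
tool [0.5139 0.001  0.003 ] F [-0.8  4.2 11.2] yaw 0.498
shift [-0.3176 -0.2385] turn 0.472
```

Both A and B are now square on the mat (y = 0.0725 and 0.003, about 1°). Next is card C.

>>> move_arm:
  motion:
    - [[0,0,-0.02,0,0],[-0.03,-0.02,-0.06,0.1,0],[-0.318,-0.2385,-0.06,0.4,0],[-0.318,-0.2385,-0.06,0.4,0],[-0.318,-0.2385,-0.06,0.4,0],[-0.318,-0.2385,-0.06,0.4,0],[-0.318,-0.2385,-0.06,0.4,0],[-0.318,-0.2385,-0.06,0.4,0],[-0.318,-0.2385,-0.06,0.4,0],[-0.318,-0.2385,-0.02,0.4,0],[-0.318,-0.2385,-0.003,0.4,0],[-0.318,-0.2385,-0.0015,0.4,0]]

```text
clock: 31.88
tool_pos: [0.4553, -0.3916, 0.0033]
eef_rot: [-2.108, -2.327, -0.0]
wrist_force: [0.4, 0.7, 0.1]
grip_width: -0.0003
finger_force: 0.0
```

Run:
```python
from h import *
wcards();cards('side'); go(.515,-.069,0.026)
```

```text
w [ 0.5698 -0.3822] [0.049 0.062] -18.4 0.65 edge
w [ 0.4579 -0.387 ] [0.046 0.082] 6.1 0.6 
side [ 0.577 -0.389] [0.052 0.08 ] -20.0 0.87
side [ 0.2   -0.353] [0.05  0.084] 88.7 0.82
side [ 0.513 -0.003] [0.054 0.079] 1.1 0.61
side [ 0.456 -0.393] [0.051 0.081] 5.8 0.52
side [0.513 0.068] [0.054 0.08 ] -1.5 0.46
tool [ 0.4558 -0.3922  0.0041] F [-1.1  0.1 -0.6] yaw 0.099
shift [0.3158 0.0907] turn 0.073
```

>>> move_arm:
  motion:
    - [[0,0,0.001,0,0],[0,0,0.0016,0,0],[0,0,0.0016,0,0]]

```text
clock: 32.45
tool_pos: [0.4558, -0.3925, 0.003]
eef_rot: [2.11, 2.327, 0.0]
wrist_force: [-1.7, 3.9, 12.9]
grip_width: 0.0001
finger_force: 6.5
```

>>> move_arm:
  motion:
    - [[0.007,0.002,0,0,0],[0.02,0.006,0,0.005,0],[0.038,0.011,0,0.01,0],[0.056,0.016,0,0.015,0],[0.074,0.021,0,0.02,0],[0.092,0.026,0,0.025,0],[0.11,0.032,0,0.03,0],[0.128,0.037,0,0.035,0],[0.146,0.042,0,0.04,0],[0.158,0.045,0,0.04,0],[0.158,0.045,0,0.04,0]]

```text
clock: 33.83
tool_pos: [0.4858, -0.2303, 0.003]
eef_rot: [2.154, 2.285, 0.001]
wrist_force: [1.2, 4.7, 12.5]
grip_width: 0.0003
finger_force: 6.1
```

Run:
```python
from h import *
wcards();cards('side'); go(.515,-.069,0.026)
```

```text
w [ 0.4878 -0.2253] [0.046 0.081] 4.0 0.7 
side [ 0.2   -0.353] [0.049 0.082] 88.7 0.82
side [ 0.579 -0.39 ] [0.051 0.081] -19.9 0.77
side [ 0.486 -0.233] [0.054 0.086] 1.9 0.63
side [ 0.511 -0.002] [0.055 0.081] -1.5 0.46
side [0.509 0.067] [0.055 0.079] 0.5 0.46
tool [ 0.4857 -0.2308  0.003 ] F [ 2.2  4.8 12.7] yaw 0.058
shift [0.1599 0.0386] turn 0.032
```

>>> move_arm:
  motion:
    - [[0.007,0.002,0,0,0],[0.02,0.005,0,0.005,0],[0.04,0.009,0,0.01,0],[0.06,0.014,0,0.015,0],[0.08,0.019,0,0.02,0],[0.1,0.024,0,0.025,0],[0.12,0.028,0,0.03,0],[0.14,0.033,0,0.035,0],[0.155,0.036,0,0.04,0],[0.16,0.037,0,0.04,0],[0.16,0.037,0,0.04,0],[0.16,0.037,-0.03,0.04,0]]

```text
clock: 35.52
tool_pos: [0.5116, -0.0686, 0.0315]
eef_rot: [-2.199, -2.24, 0.002]
wrist_force: [0.5, -0.1, 1.0]
grip_width: -0.0004
finger_force: 0.0
```

Run:
```python
from h import *
wcards();cards('side'); go(.578,-.388,-.19)
```

```text
w [0.5151 0.0028] [0.05  0.082] 1.1 0.8 
w [ 0.5178 -0.067 ] [0.051 0.083] 1.7 0.68 
side [ 0.578 -0.389] [0.049 0.078] -21.4 0.75
side [0.509 0.069] [0.051 0.072] -0.2 0.66
side [ 0.506 -0.002] [0.047 0.059] 0.7 0.58
side [ 0.514 -0.07 ] [0.051 0.081] 1.7 0.54
tool [ 0.513  -0.0691  0.0326] F [ 0.5  0.1 -0.4] yaw 0.018
shift [-0.32    0.0592] turn 0.208
```

>>> move_arm:
  motion:
    - [[-0.02,0.004,-0.03,0.05,0],[-0.32,0.059,-0.03,0.208,0],[-0.32,0.059,-0.03,0.208,0],[-0.32,0.059,-0.03,0.208,0],[-0.32,0.059,-0.03,0.208,0],[-0.32,0.059,-0.03,0.208,0],[-0.32,0.059,-0.03,0.208,0],[-0.32,0.059,0.01,0.208,0],[-0.32,0.059,0.024,0.208,0],[-0.32,0.059,0.028,0.208,0],[-0.32,0.059,0.028,0.208,0]]

```text
clock: 37.1
tool_pos: [0.5776, -0.3877, 0.0047]
eef_rot: [2.421, 2.001, 0.0]
wrist_force: [-0.1, -0.0, 0.9]
grip_width: -0.0001
finger_force: 0.0
```

Run:
```python
from h import *
wcards();cards('side'); go(.515,-.139,0.18)
```

```text
w [ 0.5804 -0.3862] [0.05  0.081] -18.8 0.61 
side [ 0.2   -0.353] [0.047 0.082] 88.7 0.92
side [ 0.512 -0.002] [0.05  0.079] -0.5 0.64
side [0.511 0.068] [0.055 0.079] 0.5 0.63
side [ 0.514 -0.07 ] [0.052 0.079] 0.8 0.59
side [ 0.577 -0.39 ] [0.052 0.081] -22.5 0.54
tool [ 0.5778 -0.3882  0.0051] F [-0.   0.3 -0. ] yaw -0.19
shift [ 0.2328 -0.1087] turn -0.37
```

>>> move_arm:
  motion:
    - [[0,0,0.0015,0,0],[0,0,0.0024,0,0],[0,0,0.0025,0,0],[0,0,0.0025,0,0]]

```text
clock: 37.8
tool_pos: [0.5776, -0.3881, 0.003]
eef_rot: [2.421, 2.0, 0.0]
wrist_force: [-2.8, 1.8, 16.4]
grip_width: -0.0001
finger_force: 8.4
```

>>> move_arm:
  motion:
    - [[0.006,-0.003,0,-0.01,0],[0.017,-0.008,0,-0.03,0],[0.03,-0.014,0,-0.05,0],[0.043,-0.02,0,-0.07,0],[0.056,-0.026,0,-0.09,0],[0.069,-0.032,0,-0.11,0],[0.082,-0.038,0,-0.13,0],[0.095,-0.044,0,-0.15,0],[0.108,-0.05,0,-0.17,0],[0.116,-0.054,0,-0.185,0],[0.116,-0.054,0,-0.185,0]]

```text
clock: 39.17
tool_pos: [0.5474, -0.2637, 0.003]
eef_rot: [2.225, 2.215, 0.002]
wrist_force: [1.1, 5.7, 15.6]
grip_width: -0.0002
finger_force: 8.3
```

Run:
```python
from h import *
wcards();cards('side'); go(.515,-.139,0.18)
```

```text
w [ 0.5501 -0.2603] [0.049 0.081] -7.6 0.75 
side [0.51  0.068] [0.046 0.076] 0.8 0.69
side [ 0.201 -0.353] [0.049 0.084] 87.5 0.65
side [ 0.514 -0.069] [0.062 0.086] 2.1 0.59
side [ 0.547 -0.267] [0.051 0.078] -11.5 0.52
tool [ 0.5474 -0.2637  0.003 ] F [ 2.5  7.2 17.7] yaw -0.005
shift [ 0.1246 -0.033 ] turn -0.185
```

>>> move_arm:
  motion:
    - [[0.006,-0.002,0,-0.01,0],[0.018,-0.005,0,-0.03,0],[0.031,-0.008,0,-0.06,0],[0.044,-0.012,0,-0.08,0],[0.058,-0.015,0,-0.1,0],[0.072,-0.019,0,-0.12,0],[0.086,-0.023,0,-0.14,0],[0.1,-0.027,0,-0.16,0],[0.114,-0.031,0,-0.18,0],[0.1235,-0.034,0,-0.185,0],[0.1235,-0.034,0,-0.185,0],[0.1235,-0.034,-0.05,-0.185,0]]

```text
clock: 40.88
tool_pos: [0.5112, -0.1394, 0.0502]
eef_rot: [-2.01, -2.409, 0.003]
wrist_force: [1.2, 0.4, -0.4]
grip_width: 0.0003
finger_force: 0.0
```

Run:
```python
from h import *
wcards();cards('side');cards('scene'); go(.66,-.001,0.026)
im,c=snap('wrist')
for t,z in (('round_key_top',.046),('bar_key_top',.046),('square_key_top',.046),('shutter_top',.058),('console',0)):
    for r in models.landmark_of('wrist',t)[:2]: print(t,round(r['conf'],2),np.round(r['centre']),np.round(ray(c,r['centre'][1],r['centre'][0],z),3))
```

```text
w [ 0.5253 -0.0198] [0.011 0.071] 10.4 0.86 edge
w [ 0.5199 -0.0658] [0.051 0.084] 1.6 0.68 
w [ 0.5199 -0.1399] [0.051 0.084] 2.2 0.62 
side [ 0.514 -0.   ] [0.054 0.082] -3.8 0.65
side [ 0.514 -0.141] [0.047 0.079] 1.0 0.58
side [0.51  0.067] [0.05  0.076] 0.8 0.55
side [ 0.511 -0.071] [0.056 0.087] 4.7 0.52
scene [0.516 0.002] [0.048 0.079] 1.7 0.76
scene [ 0.516 -0.137] [0.047 0.079] 0.7 0.56
scene [0.512 0.071] [0.046 0.08 ] -0.3 0.56
scene [ 0.514 -0.068] [0.047 0.08 ] 2.4 0.53
tool [ 0.5125 -0.1401  0.0514] F [ 0.1 -0.2 -0.8] yaw 0.18
shift [0.1104 0.17  ] turn 0.154
```

Run:
```python
from h import *
c=viewer.get_calibration('side'); print('head',[ray(c,u,v,.225).round(3) for u,v in((313,112),(320,118),(330,125))])
c=viewer.get_calibration('scene'); print('head',[ray(c,u,v,.225).round(3) for u,v in((199,230),(212,235),(225,225),(215,250))])
```

```text
head [array([0.764, 0.006, 0.225]), array([ 0.754, -0.047,  0.225]), array([ 0.747, -0.108,  0.225])]
head [array([ 0.783, -0.056,  0.225]), array([ 0.775, -0.025,  0.225]), array([ 0.735, -0.024,  0.225]), array([0.8  , 0.009, 0.225])]
```

The second look at the opening scene view shows the camera head at (212,235) overhanging to about x = 0.735. The keys lie around x = 0.657, so I'll stay on the near side of them and measure with the wrist camera first.

>>> move_arm:
  motion:
    - [[0.02,0.02,-0.06,0.05,0],[0.1,0.107,-0.14,0.154,0],[0.1,0.107,-0.14,0.154,0],[0.1,0.107,-0.14,0.154,0],[0.1,0.107,-0.14,0.154,0],[0.1,0.107,-0.14,0.154,0]]

```text
clock: 42.22
tool_pos: [0.5987, -0.0233, 0.1903]
eef_rot: [-2.191, -2.248, 0.003]
wrist_force: [-0.5, -0.2, -0.5]
grip_width: 0.0
finger_force: 0.0
```

Run:
```python
from h import *
im,c=snap('wrist','w8')
go(.655,0,.026)
for t,z in (('round_key_top',.046),('bar_key_top',.046),('square_key_top',.046),('shutter_top',.058),('console',0),('photo_mat',0)):
    for r in models.landmark_of('wrist',t)[:2]: print(t,round(r['conf'],2),np.round(r['centre']),np.round(ray(c,r['centre'][1],r['centre'][0],z),3))
```

```text
tool [ 0.5987 -0.0235  0.1903] F [-0.2 -0.2 -0. ] yaw 0.025
shift [0.0221 0.0569] turn -0.001
round_key_top 0.77 [158. 318.] [0.658 0.001 0.046]
bar_key_top 0.78 [289. 303.] [ 0.654 -0.131  0.046]
square_key_top 0.82 [224. 307.] [ 0.653 -0.062  0.046]
square_key_top 0.53 [291. 302.] [ 0.654 -0.132  0.046]
shutter_top 0.84 [ 31. 337.] [0.663 0.101 0.058]
console 0.88 [172. 319.] [ 0.671 -0.021  0.   ]
photo_mat 0.7 [178. 171.] [ 0.516 -0.032  0.   ]
```

View pics/w8.png

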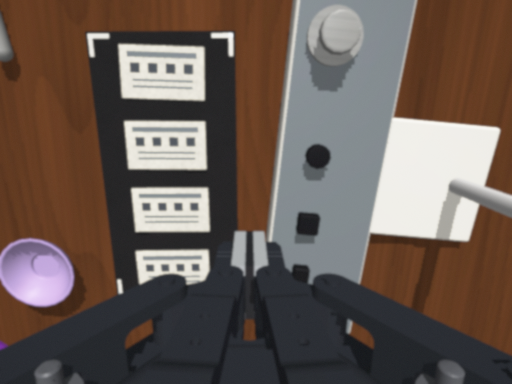

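All four cards sit square on the mat in the wrist view; the round key is at (318,157), the square at (308,224), the bar at (300,273) and the shutter at (340,31). Pressing the lamp key now.

>>> move_arm:
  motion:
    - [[0.022,0.059,0,0,0],[0.022,0.059,0.05,0,0],[0.022,0.059,0.1,0,0],[0.022,0.059,0.13,0,0],[0.022,0.059,0.138,0,0],[0.022,0.059,0.141,0,0],[0.022,0.059,0.141,0,0]]

```text
clock: 43.45
tool_pos: [0.6594, 0.0008, 0.0519]
eef_rot: [2.192, 2.249, 0.002]
wrist_force: [-0.6, 0.1, 0.2]
grip_width: -0.0003
finger_force: 0.0
```

>>> move_arm:
  motion:
    - [[0,0,0.003,0,0],[0,0,0.006,0,0],[0,0,0.008,0,0],[0,0,0.009,0,0],[0,0,0.009,0,0]]

```text
clock: 44.08
tool_pos: [0.659, 0.0009, 0.0419]
eef_rot: [2.192, 2.25, 0.001]
wrist_force: [3.1, -0.4, 3.6]
grip_width: -0.0002
finger_force: 2.1
```

>>> move_arm:
  motion:
    - [[0,0,0.0007,0,0],[0,0,0.0013,0,0],[0,0,0.0013,0,0]]

```text
clock: 44.45
tool_pos: [0.659, 0.0009, 0.041]
eef_rot: [2.192, 2.25, 0.001]
wrist_force: [2.6, 0.1, 10.9]
grip_width: 0.0004
finger_force: 5.3
```

>>> move_arm:
  motion:
    - [[0,0,-0.008,0,0],[0,0,-0.03,0,0],[-0.06,-0.006,-0.03,0,0],[-0.131,-0.011,-0.03,0,0],[-0.131,-0.011,-0.03,0,0],[-0.131,-0.011,-0.02,0,0],[-0.131,-0.011,-0.009,0,0],[-0.131,-0.011,-0.006,0,0],[-0.131,-0.011,-0.003,0,0],[-0.131,-0.011,0,0,0],[-0.131,-0.011,0,0,0]]

```text
clock: 45.82
tool_pos: [0.651, -0.1296, 0.041]
eef_rot: [-2.192, -2.25, -0.001]
wrist_force: [-3.1, 6.7, 9.9]
grip_width: 0.0001
finger_force: 4.7
```

>>> move_arm:
  motion:
    - [[0,0,-0.008,0,0],[0,0,-0.045,0,0],[0.06,0.005,-0.045,0,0],[0.12,0.01,-0.045,0,0],[0.18,0.015,-0.045,0,0],[0.229,0.018,-0.045,0,0],[0.229,0.018,-0.045,0,0],[0.229,0.018,-0.03,0,0],[0.229,0.018,-0.021,0,0],[0.229,0.018,-0.021,0,0]]

```text
clock: 47.08
tool_pos: [0.6622, 0.0978, 0.06]
eef_rot: [-2.193, -2.248, 0.003]
wrist_force: [0.1, -0.4, 0.9]
grip_width: -0.0001
finger_force: 0.0
```

Run:
```python
from h import *
cards('side');cards('scene'); go(.663,.1,.026)
```

```text
side [ 0.515 -0.14 ] [0.051 0.081] 3.6 0.78
side [0.512 0.068] [0.055 0.079] 0.8 0.55
side [ 0.514 -0.071] [0.049 0.08 ] 1.7 0.55
scene [ 0.517 -0.139] [0.051 0.081] 0.7 0.78
scene [0.512 0.071] [0.046 0.08 ] -0.0 0.54
tool [0.6633 0.0986 0.0616] F [ 0.   0.4 -0.4] yaw 0.025
shift [ 0.0014 -0.0003] turn -0.001
```

Run:
```python
from h import *
cards('side',.1);cards('scene',.1); wcards(.1)
```

```text
side [ 0.515 -0.068] [0.05  0.077] 0.7 0.7
side [0.511 0.066] [0.049 0.079] 0.5 0.65
side [ 0.515 -0.141] [0.053 0.079] 0.8 0.54
side [ 0.514 -0.001] [0.053 0.082] -0.4 0.5
scene [ 0.513 -0.138] [0.049 0.084] 1.5 0.88
scene [0.513 0.073] [0.043 0.081] 3.2 0.77
scene [ 0.526 -0.065] [0.046 0.058] 3.7 0.58
w [0.5103 0.0201] [0.031 0.081] 28.0 0.92 edge
w [0.5229 0.0723] [0.049 0.061] -0.2 0.83 edge
```

>>> move_arm:
  motion:
    - [[0,0,0.003,0,0],[0,0,0.005,0,0],[0,0,0.0065,0,0],[0,0,0.0075,0,0],[0,0,0.0075,0,0]]

```text
clock: 48.2
tool_pos: [0.6631, 0.0991, 0.0541]
eef_rot: [2.192, 2.25, 0.0]
wrist_force: [0.2, 0.9, 3.5]
grip_width: -0.0001
finger_force: 1.8
```

>>> move_arm:
  motion:
    - [[0,0,0.0001,0,0],[0,0,0.0001,0,0],[0,0,0.0001,0,0],[0,0,0.0001,0,0],[0,0,0.0001,0,0],[0,0,0.0001,0,0],[0,0,0.0001,0,0]]

```text
clock: 49.08
tool_pos: [0.6631, 0.0991, 0.054]
eef_rot: [2.192, 2.25, 0.0]
wrist_force: [-1.6, 0.3, 5.9]
grip_width: 0.0001
finger_force: 2.6
```

>>> move_arm:
  motion:
    - [[0,0,0.0015,0,0],[0,0,0.003,0,0],[0,0,0.0042,0,0],[0,0,0.0046,0,0],[0,0,0.0046,0,0]]

```text
clock: 49.7
tool_pos: [0.6631, 0.0991, 0.0498]
eef_rot: [2.192, 2.25, 0.0]
wrist_force: [-1.6, 0.2, 10.5]
grip_width: 0.0001
finger_force: 5.4
```

>>> move_arm:
  motion:
    - [[0,0,0.0004,0,0],[0,0,0.0004,0,0],[0,0,0.0004,0,0]]

```text
clock: 50.08
tool_pos: [0.6632, 0.0991, 0.0496]
eef_rot: [2.192, 2.25, 0.001]
wrist_force: [-3.7, -0.1, 14.3]
grip_width: -0.0001
finger_force: 7.2
```

>>> move_arm:
  motion:
    - [[0,0,0.0003,0,0],[0,0,0.0003,0,0]]

```text
clock: 50.32
tool_pos: [0.6632, 0.0992, 0.0495]
eef_rot: [2.192, 2.25, 0.001]
wrist_force: [-3.8, -0.3, 17.1]
grip_width: 0.0
finger_force: 8.6
```

>>> move_arm:
  motion:
    - [[0,0,-0.01,0,0],[0,0,-0.04,0,0],[-0.01,-0.06,-0.04,0,0],[-0.0235,-0.152,-0.02,0,0],[-0.0235,-0.152,0,0,0],[-0.0235,-0.152,0.03,0,0],[-0.0235,-0.152,0.042,0,0],[-0.0235,-0.152,0.0443,0,0],[-0.0235,-0.152,0.0443,0,0]]

```text
clock: 51.45
tool_pos: [0.5123, 0.0717, 0.0046]
eef_rot: [2.192, 2.25, 0.001]
wrist_force: [-0.5, 0.3, -0.3]
grip_width: -0.0001
finger_force: 0.0
```

Run:
```python
from h import *
wcards(.2);cards('side'); go(.495,.404,.026)
for n in('wrist','side','scene'):
    im,c=snap(n)
    for r in models.regions_of(n,'cork_pad')[:1]:
        k=max(cv2.findContours(r['mask'].astype(np.uint8),0,1)[0],key=cv2.contourArea)[:,0]
        b=cv2.minAreaRect(np.array([ray(c,u,v,0)[:2] for u,v in k],dtype=np.float32)); print(n,r['conf'],np.round(b[0],3),np.round(b[1],3),b[2])
```

```text
w [0.5123 0.0747] [0.045 0.081] 0.0 0.84 
w [0.5136 0.0236] [0.006 0.008] -88.5 0.64 
side [ 0.512 -0.002] [0.052 0.084] -0.5 0.73
side [ 0.515 -0.07 ] [0.057 0.084] 4.7 0.73
side [ 0.515 -0.142] [0.052 0.079] 0.8 0.67
side [0.511 0.067] [0.05  0.078] -0.2 0.46
side [ 0.691 -0.009] [0.02  0.035] 58.7 0.43
tool [0.5122 0.0717 0.0048] F [ 0.  -0.2 -0.2] yaw 0.026
shift [ 0.3326 -0.0086] turn 0.0
wrist 0.87 [0.5   0.171] [0.142 0.018] 1.5022101402282715
side 0.82 [0.496 0.302] [0.148 0.288] 1.0478922128677368
scene 0.8 [0.496 0.301] [0.145 0.282] 0.37752124667167664
```

>>> move_arm:
  motion:
    - [[0,0,0.0014,0,0],[0,0,0.0021,0,0],[0,0,0.0023,0,0],[0,0,0.0023,0,0]]

```text
clock: 52.45
tool_pos: [0.5118, 0.0716, 0.0029]
eef_rot: [2.192, 2.25, 0.001]
wrist_force: [-5.7, -0.6, 29.5]
grip_width: -0.0002
finger_force: 15.0
```

>>> move_arm:
  motion:
    - [[0,0,-0.0006,0,0],[0.006,0,-0.0006,0,0],[0.02,-0.0005,-0.0006,0,0],[0.038,-0.001,-0.0006,0,0],[0.056,-0.0015,-0.0006,0,0],[0.074,-0.002,-0.0006,0,0],[0.092,-0.0025,-0.0006,0,0],[0.11,-0.003,-0.0006,0,0],[0.128,-0.0035,-0.0006,0,0],[0.146,-0.004,-0.0006,0,0],[0.158,-0.004,-0.0006,0,0],[0.164,-0.004,-0.0006,0,0]]

```text
clock: 53.95
tool_pos: [0.5038, 0.236, 0.003]
eef_rot: [2.191, 2.25, 0.001]
wrist_force: [0.5, -5.6, 12.5]
grip_width: 0.0
finger_force: 6.9
```

Run:
```python
from h import *
wcards(.2);cards('side'); go(.495,.406,.026)
```

```text
w [0.5044 0.2406] [0.044 0.081] 1.5 0.6 
side [ 0.514 -0.069] [0.049 0.079] 1.7 0.74
side [ 0.514 -0.14 ] [0.059 0.084] 0.9 0.69
side [0.503 0.229] [0.043 0.072] -2.8 0.69
side [ 0.828 -0.197] [0.11  0.339] 49.7 0.68
side [ 0.511 -0.002] [0.054 0.082] 0.9 0.64
side [ 0.513 -0.037] [0.138 0.28 ] -88.3 0.61
tool [0.504  0.2362 0.003 ] F [-2.   4.9 11.7] yaw 0.026
shift [ 0.17   -0.0045] turn 0.0
```

>>> move_arm:
  motion:
    - [[0.007,0,0,0,0],[0.02,-0.0005,0,0,0],[0.04,-0.001,0,0,0],[0.06,-0.0015,0,0,0],[0.08,-0.002,0,0,0],[0.1,-0.0025,0,0,0],[0.12,-0.003,0,0,0],[0.14,-0.0035,0,0,0],[0.158,-0.004,0,0,0],[0.169,-0.0045,0,0,0],[0.169,-0.0045,0,0,0],[0.169,-0.0045,-0.03,0,0]]

```text
clock: 55.65
tool_pos: [0.4932, 0.4036, 0.031]
eef_rot: [-2.192, -2.25, 0.006]
wrist_force: [0.0, -0.3, 0.3]
grip_width: -0.0003
finger_force: 0.0
```

Run:
```python
from h import *
wcards(.2);cards('side');cards('scene'); go(.514,.002,.026)
```

```text
w [0.4976 0.4061] [0.051 0.084] -0.4 0.66 
side [ 0.514 -0.141] [0.052 0.079] -0.2 0.75
side [ 0.309 -0.279] [0.057 0.081] -40.1 0.74
side [ 0.517 -0.069] [0.052 0.081] 4.8 0.5
side [ 0.513 -0.002] [0.053 0.083] -2.6 0.46
scene [ 0.517 -0.136] [0.047 0.076] 0.7 0.86
scene [ 0.315 -0.275] [0.05  0.077] -48.8 0.67
scene [0.495 0.405] [0.049 0.082] -2.0 0.65
scene [0.514 0.004] [0.05 0.08] 0.0 0.62
scene [ 0.516 -0.066] [0.047 0.078] 2.3 0.54
tool [0.4942 0.404  0.0319] F [-0.6 -0.9  0.3] yaw 0.026
shift [-0.4024  0.0094] turn -0.0
```

>>> move_arm:
  motion:
    - [[-0.02,0,-0.03,0,0],[-0.4015,0.0095,-0.03,0,0],[-0.4015,0.0095,-0.03,0,0],[-0.4015,0.0095,-0.03,0,0],[-0.4015,0.0095,-0.03,0,0],[-0.4015,0.0095,-0.03,0,0],[-0.4015,0.0095,-0.03,0,0],[-0.4015,0.0095,-0.03,0,0],[-0.4015,0.0095,0.01,0,0],[-0.4015,0.0095,0.025,0,0],[-0.4015,0.0095,0.028,0,0],[-0.4015,0.0095,0.028,0,0]]

```text
clock: 57.45
tool_pos: [0.5146, 0.0037, 0.0048]
eef_rot: [-2.191, -2.251, 0.0]
wrist_force: [0.1, -0.8, -0.2]
grip_width: -0.0
finger_force: 0.0
```

Run:
```python
from h import *
wcards(.2);go(.4955,.336,.026)
```

```text
w [0.5134 0.0061] [0.044 0.081] 1.5 0.91 
w [ 0.5163 -0.0445] [0.006 0.009] -88.5 0.55 
tool [0.515  0.0035 0.0052] F [ 0.1 -0.7  0.2] yaw 0.027
shift [ 0.3329 -0.0106] turn 0.001
```

>>> move_arm:
  motion:
    - [[0,0,0.0014,0,0],[0,0,0.0018,0,0],[0,0,0.002,0,0],[0,0,0.002,0,0]]

```text
clock: 58.05
tool_pos: [0.5147, 0.0032, 0.003]
eef_rot: [2.192, 2.25, 0.001]
wrist_force: [-1.2, 1.3, 9.8]
grip_width: -0.0003
finger_force: 5.0
```

>>> move_arm:
  motion:
    - [[0,0,0.0002,0,0],[0.006,0,0.0002,0,0],[0.02,-0.0005,0.0002,0,0],[0.038,-0.001,0.0002,0,0],[0.056,-0.0015,0.0002,0,0],[0.074,-0.002,0.0002,0,0],[0.092,-0.0025,0.0002,0,0],[0.11,-0.003,0.0002,0,0],[0.128,-0.004,0.0002,0,0],[0.146,-0.0045,0.0002,0,0],[0.158,-0.005,0.0002,0,0],[0.164,-0.005,0.0002,0,0]]

```text
clock: 59.55
tool_pos: [0.5058, 0.1675, 0.003]
eef_rot: [2.191, 2.25, 0.002]
wrist_force: [-0.1, -6.2, 13.3]
grip_width: 0.0001
finger_force: 6.4
```

>>> move_arm:
  motion:
    - [[0.007,0,0,0,0],[0.02,-0.0005,0,0,0],[0.04,-0.001,0,0,0],[0.06,-0.002,0,0,0],[0.08,-0.0025,0,0,0],[0.1,-0.003,0,0,0],[0.12,-0.004,0,0,0],[0.14,-0.0045,0,0,0],[0.158,-0.005,0,0,0],[0.169,-0.0055,0,0,0],[0.169,-0.0055,0,0,0],[0.169,-0.0055,-0.03,0,0]]

```text
clock: 61.05
tool_pos: [0.4941, 0.3353, 0.0312]
eef_rot: [-2.191, -2.25, 0.005]
wrist_force: [0.7, 0.3, -0.1]
grip_width: -0.0002
finger_force: 0.0
```

Run:
```python
from h import *
wcards(.2);cards('side');cards('scene'); go(.516,-.068,.026)
```

```text
w [0.4976 0.4079] [0.05  0.083] -0.3 0.85 
w [0.4962 0.3366] [0.05  0.083] 0.9 0.64 
side [ 0.513 -0.141] [0.052 0.076] 0.8 0.83
side [ 0.514 -0.071] [0.056 0.085] 1.8 0.66
side [ 0.309 -0.279] [0.053 0.082] -38.6 0.63
side [0.714 0.185] [0.022 0.042] 61.0 0.49
side [0.49 0.4 ] [0.055 0.077] -1.4 0.42
side [0.491 0.329] [0.045 0.078] 0.1 0.41
scene [0.496 0.406] [0.05  0.085] 0.9 0.88
scene [ 0.515 -0.138] [0.05  0.084] 0.1 0.73
scene [ 0.515 -0.067] [0.048 0.082] 2.3 0.61
scene [0.496 0.336] [0.049 0.079] 1.7 0.58
scene [ 0.434 -0.594] [0.223 0.314] 2.3 0.48
tool [0.495  0.3356 0.0319] F [-0.8 -0.4 -0.2] yaw 0.026
shift [-0.404   0.0105] turn -0.0
```

Same again for C at (0.515, -0.069).

>>> move_arm:
  motion:
    - [[-0.02,0,-0.03,0,0],[-0.404,0.0105,-0.03,0,0],[-0.404,0.0105,-0.03,0,0],[-0.404,0.0105,-0.03,0,0],[-0.404,0.0105,-0.03,0,0],[-0.404,0.0105,-0.03,0,0],[-0.404,0.0105,-0.03,0,0],[-0.404,0.0105,-0.03,0,0],[-0.404,0.0105,0.01,0,0],[-0.404,0.0105,0.025,0,0],[-0.404,0.0105,0.028,0,0],[-0.404,0.0105,0.028,0,0]]

```text
clock: 62.85
tool_pos: [0.5165, -0.0673, 0.0046]
eef_rot: [-2.191, -2.251, -0.0]
wrist_force: [-0.4, 0.9, 1.4]
grip_width: 0.0001
finger_force: 0.0
```

>>> move_arm:
  motion:
    - [[0,0,0.0014,0,0],[0,0,0.0018,0,0],[0,0,0.0021,0,0],[0,0,0.0021,0,0]]

```text
clock: 63.35
tool_pos: [0.5168, -0.0678, 0.003]
eef_rot: [2.192, 2.249, 0.001]
wrist_force: [-2.1, 3.0, 11.8]
grip_width: -0.0002
finger_force: 5.9
```

Run:
```python
from h import *
wcards(.2);go(.497,.266,.026)
```

```text
w [ 0.5154 -0.0629] [0.045 0.081] 1.5 0.73 
tool [ 0.5168 -0.0677  0.003 ] F [-1.4  2.5 12. ] yaw 0.026
shift [ 0.3341 -0.0111] turn -0.0
```

>>> move_arm:
  motion:
    - [[0.006,0,0.0001,0,0],[0.02,-0.0005,0.0001,0,0],[0.038,-0.001,0.0001,0,0],[0.056,-0.0015,0.0001,0,0],[0.074,-0.002,0.0001,0,0],[0.092,-0.003,0.0001,0,0],[0.11,-0.0035,0.0001,0,0],[0.128,-0.004,0.0001,0,0],[0.146,-0.005,0.0001,0,0],[0.158,-0.0055,0.0001,0,0],[0.164,-0.0055,0.0001,0,0]]

```text
clock: 64.82
tool_pos: [0.5073, 0.0965, 0.003]
eef_rot: [2.191, 2.25, 0.002]
wrist_force: [0.3, -4.0, 13.1]
grip_width: -0.0
finger_force: 6.2
```

>>> move_arm:
  motion:
    - [[0.007,0,0,0,0],[0.02,-0.0005,0,0,0],[0.04,-0.001,0,0,0],[0.06,-0.002,0,0,0],[0.08,-0.0025,0,0,0],[0.1,-0.003,0,0,0],[0.12,-0.004,0,0,0],[0.14,-0.0045,0,0,0],[0.158,-0.005,0,0,0],[0.168,-0.0055,0,0,0],[0.168,-0.0055,0,0,0],[0.168,-0.0055,-0.03,0,0]]

```text
clock: 66.32
tool_pos: [0.4956, 0.2636, 0.0314]
eef_rot: [-2.191, -2.25, 0.004]
wrist_force: [-0.8, 0.8, 0.1]
grip_width: -0.0
finger_force: 0.0
```

Run:
```python
from h import *
wcards(.2);cards('side');cards('scene'); go(.515,-.139,.026)
```

```text
w [0.4984 0.2671] [0.05  0.083] 1.5 0.93 
w [0.4962 0.3383] [0.049 0.083] 1.5 0.92 
side [0.492 0.329] [0.05  0.081] -15.9 0.67
side [0.49  0.261] [0.057 0.078] -0.7 0.45
scene [0.494 0.336] [0.051 0.086] 1.6 0.95
scene [0.497 0.267] [0.05  0.081] 3.0 0.69
scene [ 0.515 -0.138] [0.049 0.081] 1.8 0.68
scene [0.495 0.406] [0.05  0.086] -1.5 0.62
tool [0.4965 0.2637 0.0319] F [-0.7 -0.7 -0.9] yaw 0.026
shift [-0.403  0.008] turn -0.0
```

Card D at (0.515, -0.139).

>>> move_arm:
  motion:
    - [[-0.02,0,-0.03,0,0],[-0.403,0.008,-0.03,0,0],[-0.403,0.008,-0.03,0,0],[-0.403,0.008,-0.03,0,0],[-0.403,0.008,-0.03,0,0],[-0.403,0.008,-0.03,0,0],[-0.403,0.008,-0.03,0,0],[-0.403,0.008,-0.03,0,0],[-0.403,0.008,0.01,0,0],[-0.403,0.008,0.025,0,0],[-0.403,0.008,0.028,0,0],[-0.403,0.008,0.028,0,0]]

```text
clock: 68.12
tool_pos: [0.5154, -0.1384, 0.0045]
eef_rot: [2.191, 2.251, 0.0]
wrist_force: [0.6, -0.5, 0.5]
grip_width: 0.0001
finger_force: 0.0
```

>>> move_arm:
  motion:
    - [[0,0,0.0014,0,0],[0,0,0.0018,0,0],[0,0,0.0021,0,0],[0,0,0.0021,0,0]]

```text
clock: 68.62
tool_pos: [0.5157, -0.1388, 0.003]
eef_rot: [2.192, 2.249, 0.001]
wrist_force: [-1.2, 2.9, 13.8]
grip_width: -0.0002
finger_force: 6.8
```

Run:
```python
from h import *
wcards(.2);go(.498,.196,.026)
```

```text
w [ 0.5156 -0.1342] [0.044 0.081] 2.3 0.73 
w [ 0.5173 -0.0986] [0.134 0.139] 1.5 0.55 edge
tool [ 0.5157 -0.1389  0.003 ] F [-1.7  2.6 13.4] yaw 0.026
shift [ 0.3352 -0.009 ] turn 0.0
```

>>> move_arm:
  motion:
    - [[0.006,0,0,0,0],[0.02,-0.0005,0,0,0],[0.038,-0.001,0,0,0],[0.056,-0.0015,0,0,0],[0.074,-0.002,0,0,0],[0.092,-0.0025,0,0,0],[0.11,-0.003,0,0,0],[0.128,-0.0035,0,0,0],[0.146,-0.004,0,0,0],[0.158,-0.0045,0,0,0],[0.164,-0.0045,0,0,0]]

```text
clock: 70.1
tool_pos: [0.5074, 0.0254, 0.003]
eef_rot: [2.19, 2.25, 0.002]
wrist_force: [0.0, -4.8, 12.2]
grip_width: -0.0003
finger_force: 5.9
```

>>> move_arm:
  motion:
    - [[0.007,0,0,0,0],[0.02,-0.0005,0,0,0],[0.04,-0.001,0,0,0],[0.06,-0.0015,0,0,0],[0.08,-0.002,0,0,0],[0.1,-0.0025,0,0,0],[0.12,-0.003,0,0,0],[0.14,-0.0035,0,0,0],[0.158,-0.004,0,0,0],[0.169,-0.0045,0,0,0],[0.169,-0.0045,0,0,0],[0.169,-0.0045,-0.06,0,0]]

```text
clock: 71.6
tool_pos: [0.4952, 0.1933, 0.0598]
eef_rot: [-2.19, -2.248, 0.009]
wrist_force: [1.0, 1.1, 1.2]
grip_width: -0.0002
finger_force: 0.0
```

Run:
```python
from h import *
wcards(.2);cards('side');cards('scene'); go(.653,-.064,.026)
```

```text
w [0.5029 0.1957] [0.051 0.084] 1.5 0.94 
w [0.5008 0.269 ] [0.05  0.084] 1.5 0.83 
w [0.4997 0.3182] [0.004 0.083] 1.6 0.57 edge
side [0.49  0.332] [0.064 0.085] 8.1 0.57
side [0.494 0.193] [0.051 0.079] 5.9 0.5
scene [0.498 0.196] [0.047 0.081] 3.7 0.85
scene [0.496 0.266] [0.05  0.081] 2.3 0.72
scene [0.494 0.337] [0.047 0.08 ] 1.4 0.61
scene [0.496 0.405] [0.049 0.085] -0.4 0.57
tool [0.4972 0.1937 0.0619] F [-0.2  0.2 -0.7] yaw 0.026
shift [-0.2617  0.149 ] turn 0.0
```

>>> move_arm:
  motion:
    - [[0,0,-0.04,0,0],[-0.262,0.149,-0.05,0,0],[-0.262,0.149,-0.05,0,0],[-0.262,0.149,-0.05,0,0],[-0.262,0.149,-0.05,0,0],[-0.262,0.149,-0.05,0,0],[-0.262,0.149,-0.05,0,0],[-0.262,0.149,-0.02,0,0],[-0.262,0.149,0.007,0,0],[-0.262,0.149,0.009,0,0],[-0.262,0.149,0.009,0,0]]

```text
clock: 73.28
tool_pos: [0.653, -0.0638, 0.053]
eef_rot: [-2.191, -2.25, 0.001]
wrist_force: [-0.1, 0.3, 0.4]
grip_width: 0.0004
finger_force: 0.0
```

Run:
```python
from h import *
cards('side');cards('scene'); go(.653,-.064,.026)
im,c=snap('scene'); cv2.imwrite('pics/s9.png',cv2.resize(im[180:384,180:500],None,fx=2.4,fy=2.4)[:,:,::-1])
```

```text
side [0.496 0.188] [0.06  0.086] 2.3 0.53
side [0.491 0.4  ] [0.046 0.073] -0.7 0.41
scene [0.495 0.334] [0.05  0.085] 1.1 0.92
scene [0.495 0.405] [0.048 0.083] -0.4 0.89
scene [0.499 0.196] [0.052 0.084] 5.3 0.79
scene [0.496 0.266] [0.048 0.081] 1.6 0.68
tool [ 0.6538 -0.0642  0.054 ] F [ 0.   0.9 -0.1] yaw 0.026
shift [ 0.0002 -0.0008] turn 0.0
```

View pics/s9.png

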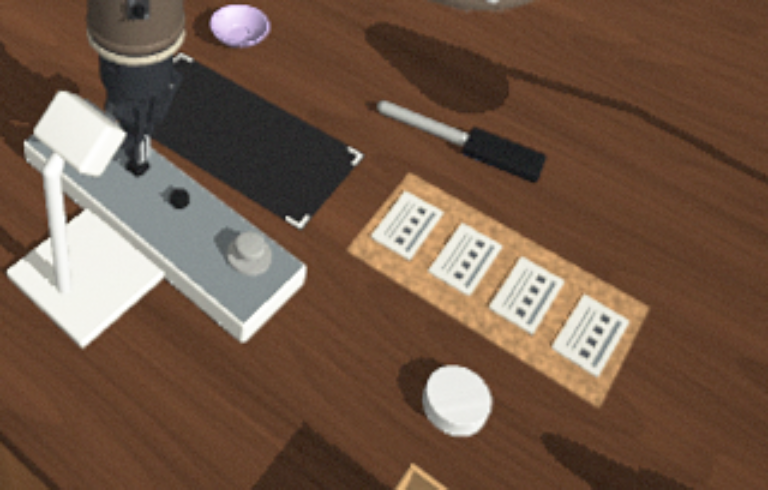

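All four cards lie square on the cork, from (407,225) to (591,335) in the crop, and the tip is over the square key at (138,165). Pressing the off key now.

>>> move_arm:
  motion:
    - [[0,0,0.004,0,0],[0,0,0.007,0,0],[0,0,0.01,0,0],[0,0,0.012,0,0],[0,0,0.0127,0,0],[0,0,0.0127,0,0],[0,0,0.0127,0,0]]

```text
clock: 74.4
tool_pos: [0.6533, -0.0643, 0.0409]
eef_rot: [2.192, 2.25, 0.0]
wrist_force: [-3.7, 0.2, 12.7]
grip_width: -0.0002
finger_force: 6.6
```

>>> move_arm:
  motion:
    - [[0,0,-0.01,0,0],[0,0,-0.05,0,0],[0,-0.06,-0.1,0,0],[0,-0.06,-0.13,0,0],[0,-0.06,-0.13,0,0],[0,-0.06,-0.13,0,0],[0,-0.06,-0.13,0,0],[0,-0.06,-0.13,0,0]]

```text
clock: 75.4
tool_pos: [0.593, -0.0657, 0.1692]
eef_rot: [-2.191, -2.249, 0.002]
wrist_force: [0.3, -0.5, 0.9]
grip_width: 0.0002
finger_force: 0.0
```

Run:
```python
from h import *
a=cards('scene'); print(len(a)); print(sensors.read_state()['clock'])
```

```text
scene [0.495 0.336] [0.046 0.082] 0.4 0.93
scene [0.499 0.196] [0.048 0.079] 5.2 0.9
scene [0.496 0.266] [0.048 0.08 ] 1.6 0.86
scene [0.497 0.404] [0.048 0.083] 1.3 0.63
4
75.5
```

```bash
python3 -c "
from h import *
print(order.finish_job())"
```

```text
the job is handed in; nothing more can be done
None
```

The job is handed in at about 75 s of the 210 s: all four cards went onto the mat, the lamp, focus, shutter (halfway, then full) and off keys were pressed in order, and the cards now lie side by side on the cork pad; card B needed several drags to straighten, my first fingertip press on card A reached about 88 N, and no verdict came back.

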